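# Put the bench meter's battery pack on charge

### The job

The bench meter's battery has to go on charge. Slide the meter's battery cover fully open, pinch the pack's two side release buttons together to free it, lift it out and set it down (do not drop it) fully home in the empty charging dock; then slide the cover fully shut again. Leave the other battery pack, the beaker, the dish and the bottle where they are.

Things in the scene. Friction and masses are not known exactly. Their poses are not given: they have to be found in the camera images.
- meter: Bench meter, fixed: dark grey housing 275 mm long (x -70 to +205), 180 wide (y), deck 95 high, with a console block 135 high at its far end (x from +175). Origin on the table under the centre of its battery well; x points from the well to the console, z up.
- well (a point): Centre of the battery well's floor, 20 mm above the table, axes as the meter's. The well is 110 mm (x) by 150 (y), 75 deep, open upward when the cover is open. The pack stands in its centre, aligned, between guides up to 27 mm above the floor; each button has 43 mm free to the side wall. Two fixed catch bars (y +-26 to 40, tops 16 mm above the floor) hold the pack's latch tabs until both buttons are pressed.
- cover (a joint): Flat sliding cover of the well, a plate 118 x 162 x 5 mm, top 101 mm above the table. 0 = shut (centred on the well), grows as it slides along the meter's +x to its stop at 0.112 m = fully open (well clear). Starts at 0 to 0.02. Friction about 2 N; it stays where it is left.
- cover_grip (a point): Centre of the top of the cover's grip ridge: a bar 50 mm long (meter's x), 22 mm wide (meter's y), standing 34 mm above the cover plate; this point is 135 mm above the table and moves with the cover. Its axes are the meter's.
- pack: The battery pack to charge, at first latched upright in the meter's well: black block 90 mm long (x), 46 wide (y), 64 high, about 0.35 kg. Origin at the centre of its underside, z up. Steel latch tabs near the foot on the +y and -y sides move with its buttons (8.5 mm beyond the body free, 1.5 pressed).
- pack_buttons (a point): Midpoint between the pack's two release buttons, 48 mm above its underside, moves with the pack. The grey ribbed buttons are on the +y and -y long sides, each 34 mm long (x), 24 high, outer faces 64 mm apart free, 50 mm fully pressed. The pack can be carried by its pressed buttons.
- button_left (a joint): Travel of the +y release button of the pack, 0 = free, 0.007 m = fully pressed (inward); springs back. About 2 N to start, 6 N fully pressed. The tab clears the catch bar from about 0.005 m on. Both must be pressed together to lift the pack.
- button_right (a joint): The same for the -y release button.
- dock_empty: The empty charging dock, fixed: grey base 140 mm (x) by 100 (y) by 20 high; black guides rise 26 mm above its floor, flared at the top, with 4 mm play round the pack's foot. Origin on the table under its centre, z up. The pack stands upright on its floor (20 mm above the table), long axis along the dock's x, either way round; there are no catches here.
- dock_full: An identical charging dock, fixed, in which the other battery pack already stands. Origin on the table under its centre.
- spare: The other, identical battery pack, standing in the full dock: a loose 90 x 46 x 64 mm block, origin at the centre of its underside. Not to be disturbed.
- beaker: Glass beaker, 72 mm across, 90 high, origin under its centre. Bystander.
- dish: White ceramic dish, 100 mm across, 45 high, origin under its centre. Bystander.
- wash_bottle: White plastic bottle, 60 mm across, 150 high, origin under its centre. Bystander.
Things that resemble listed ones, but are neither listed nor needed, are in the scene too. Leave any green look-alike of the dock_empty alone.

How it is judged:
By the outcome, as a careful person would: the job done as asked, in the order asked, and still so for the second after the job is handed in, with the robot touching nothing.
It also fails if it takes over 61 s, if anything falls off the work surface, if the arm or the gripper's body presses on something with over 40 N, if the wrist force passes 120 N, or if a joint passes its speed limit or range.

### The arm

A 6-joint arm with a two-finger parallel gripper is mounted at the origin on the work surface. World frame = base frame: x ahead of the robot, y to its left, z up, the work surface at z = 0. Lengths are in m, angles in rad, forces in N, time in s.
With the tool pointing down it reaches from about 0.15 to 0.775 m from the base axis. Payload 6.1 kg.
Tool frame: the origin (TCP) lies at the very end of the fingers, on their centre line; the grasp point (between the pads) lies 19 mm behind it; z points along the fingers, y is the direction in which the jaws open and shut (so a half turn about z gives the same grasp; the last joint's range is limited). The gripper opens to 85 mm and grips with 20 to 120 N. Pads are 22 mm wide; open, the fingers measure 114 mm over their backs; the gripper's body (76 mm by 85 mm) begins 54 mm behind the grasp point. The pads swing forward as they close: fully open they stand 13 mm farther back than shut.
Start: joints at [1.105, 0.126, -0.04, 1.405, 0, 1.571], TCP at [0.236, 0.469, 0.231] pointing down, gripper open.
Joint ranges: [-2.72, 2.72], [-0.95, 1.95], [-1.27, 1.35], [-1.78, 2.02], [-1.46, 1.47], [-3.14, 3.14]. Speed limits (rad/s): [2.39, 2.39, 3.01, 3.14, 3.14, 3.14].

### API

Orientations are given as a 3x3 rotation matrix whose columns are the frame's x, y, z axes.
In Python, from cell import bot gives the robot as it stands.
- The arm moves only by the tool send_rows, never from a script. Its arguments are lists of equal length, an entry for each row: "offset": the shift along the tool's x, y, z each as a share of 0.04 m, from -1 to 1, a list of three; "spin": the turn about the tool's z as a share of 0.12 rad, from -1 to 1. A call has exactly 8 rows; each row shifts and turns the pose as measured when the row begins, along the tool's axes as they then stand; what a row does not reach is not made up. A row lasts 1/8 s, in which the tool goes at most 62.5 mm and 10.7 degrees, less where a joint would pass 70% of its speed; a pose out of reach is approached as far as the arm can. A call with a number of a shift or a turn outside -1 to 1 is refused whole. A call with a gripper value outside its range is refused whole. "fingers" is the opening, from -1 (shut) to 1 (fully open), so that 0 is half open, set as the call begins (left out, the last holds). The fingers move at their own pace and stop on an object; the grip force is fixed at half the most. Time passes only in rows, so rows that do not move let the fingers close, or fill a call up. It gives the time, the measured TCP pose, the force and the opening at its end, in the units of the state.
- bot.sense(): the state, without advancing time (a new reading comes with each control period).
- bot.get_image(name): name is "side" or "top" or "wrist"; returns the picture (400x640x3 uint8, blue, green, red); there is no depth.
- bot.camera_params(name): a dict with "camera_matrix" (3x3 intrinsics, pixels), "dist_coeffs" ([k1, k2, p1, p2, k3] as OpenCV has them; the pictures are not rectified), "xyz" and "attitude" of the camera in the world. Camera axes: x right, y up, looking along -z (the intrinsics and any distortion apply to the point x, -y, -z); pixel columns grow to the right and rows downward; lengths in m; the calibration is good to about 2 mm. A picture is of the moment at which its call begins: read the wrist's pose just before it. camera_params takes no time and is no camera call; for the wrist camera it gives the pose at the moment of the call.
- bot.finish_job(): hands the job in, once; it reports no verdict.
The state is a dict: "time": time; "joint_pos": joint angles; "joint_velocities": joint speeds; "tau": joint torques, N m; "tcp_pos": TCP position; "tool_rot": TCP orientation; "wrist_force": force on the tool from outside, world axes, zero at the start; "moment": the same for the moment, N m; "opening": opening from 0.0 (shut) to 1.0 (fully open).
Only numpy, scipy, OpenCV 4.12 (cv2) and the standard library are available. Lean on these libraries where they do the work, as an engineer would, in place of code of your own. Each camera call takes 0.05 s, during which the arm holds its last target.

## Working session

There is one attempt and no reset: what is moved stays moved. The work goes in short steps, Python scripts to look and compute and a tool call to move; the robot and the scene stay as the last step left them, time stands still between calls to the robot, and variables do not carry over. Pictures are saved under pics/ and viewed, and the job is handed in when it is done.

Besides the shell and the picture viewer there is one more tool, called after "Call:" as name(argument=value, ...), one argument or row to a line, values as JSON. send_rows: Moves the arm, as the interface text tells. Shift numbers are shares of 0.04 m and turn numbers shares of 0.12 rad, none past 1 either way. Its arguments: {"type":"object","properties":{"offset":{"type":"array"},"spin":{"type":"array"},"fingers":{"type":"number"}},"required":["offset","spin"]}

```bash
ls; mkdir -p pics; python3 - <<'E'
from cell import bot
import cv2
s=bot.sense()
print(s)
for n in ["side","top","wrist"]:
    p=bot.camera_params(n); print(n,p)
    cv2.imwrite(f"pics/{n}0.png",bot.get_image(n))
E
```

```text
pics
{'time': 0.0, 'joint_pos': array([ 1.10496287e+00,  1.26417653e-01, -4.06187663e-02,  1.40541102e+00,
        7.92624043e-06,  1.57083555e+00]), 'joint_velocities': array([-8.41502632e-06, -3.05094768e-05, -1.22994974e-03, -1.25731262e-03,
       -1.70442237e-04, -3.56423845e-04]), 'tau': array([-9.58581609e-05, -4.35913110e+01,  3.52925920e+01,  1.73769338e-02,
       -5.43255987e-05,  1.50308114e-05]), 'tcp_pos': array([0.23562472, 0.46869066, 0.2305038 ]), 'tool_rot': array([[-8.93429891e-01,  4.49202035e-01, -7.48705631e-04],
       [ 4.49202659e-01,  8.93428680e-01, -1.47161757e-03],
       [ 7.86147362e-06, -1.65110769e-03, -9.99998637e-01]]), 'wrist_force': array([0.26890605, 0.48695205, 1.11835655]), 'moment': array([ 0.03161387,  0.01196911, -0.03003802]), 'opening': 0.9988337897867487}
side {'camera_matrix': array([[384.84285164,   0.        , 316.22551032],
       [  0.        , 384.84285164, 197.88081605],
       [  0.        ,   0.        ,   1.        ]]), 'dist_coeffs': array([-0.06960299,  0.        ,  0.        ,  0.        ,  0.        ]), 'xyz': array([ 0.0952
[... 474 characters left out ...]
 -0.00464862,  1.44959263]), 'attitude': array([[ 0.00545437,  0.98050959, -0.19639549],
       [-0.9999456 ,  0.00360181, -0.00978876],
       [-0.00889059,  0.1964382 ,  0.9804759 ]])}
wrist {'camera_matrix': array([[281.61354113,   0.        , 321.77697635],
       [  0.        , 281.61354113, 200.75670609],
       [  0.        ,   0.        ,   1.        ]]), 'dist_coeffs': array([-0.00803857,  0.        ,  0.        ,  0.        ,  0.        ]), 'xyz': array([0.17337361, 0.50112155, 0.37353646]), 'attitude': array([[ 4.48982748e-01, -8.58869474e-01, -2.46490808e-01],
       [ 8.93539919e-01,  4.31267441e-01,  1.24879170e-01],
       [-9.51446882e-04, -2.76317970e-01,  9.61065801e-01]])}
```

View pics/top0.png

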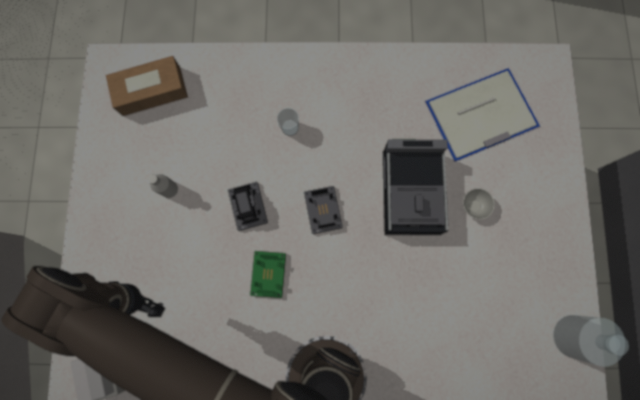

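View pics/side0.png

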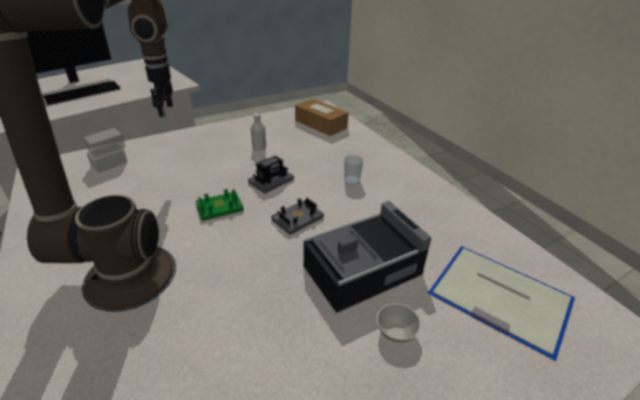

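View pics/wrist0.png

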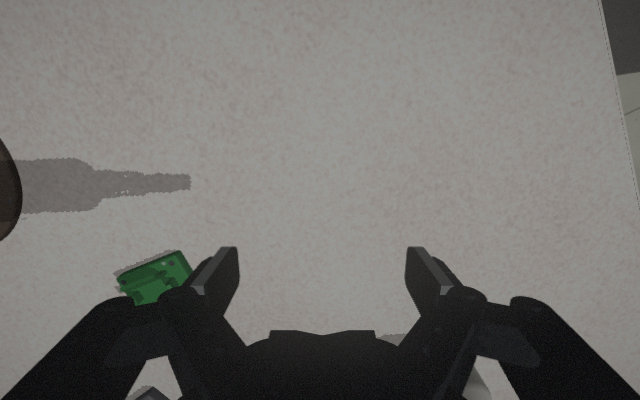

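Top view: the meter is at about (415,187) with its console toward the top of the image (world +x) and the cover grip near (421,205). The empty dock is at (323,210), the full dock at (248,205) and the green decoy at (268,275). I'll enlarge to measure.

```bash
cat > h.py <<'E'
import numpy as np, cv2
def ray(p,uv):
    uv=np.asarray(uv,float).reshape(-1,1,2)
    n=cv2.undistortPoints(uv,p["camera_matrix"],p["dist_coeffs"]).reshape(-1,2)
    d=np.c_[n[:,0],-n[:,1],-np.ones(len(n))]@p["attitude"].T
    return p["xyz"],d
def plane(p,uv,z):
    o,d=ray(p,uv); t=(z-o[2])/d[:,2]; return o+d*t[:,None]
def proj(p,X):
    X=np.asarray(X,float).reshape(-1,3); c=(X-p["xyz"])@p["attitude"]; c=c*[1,-1,-1]
    return cv2.projectPoints(c,np.zeros(3),np.zeros(3),p["camera_matrix"],p["dist_coeffs"])[0].reshape(-1,2)
def tri(ps,uvs):
    A=np.zeros((3,3));b=np.zeros(3)
    for p,uv in zip(ps,uvs):
        o,d=ray(p,uv);d=d[0]/np.linalg.norm(d[0]);M=np.eye(3)-np.outer(d,d);A+=M;b+=M@o
    return np.linalg.solve(A,b)
E
python3 - <<'E'
import cv2,numpy as np
a=cv2.imread('pics/top0.png')
def crop(im,x0,y0,x1,y1,s,out):
    c=im[y0:y1,x0:x1]; c=np.clip(c.astype(float)*1.6,0,255).astype('uint8')
    cv2.imwrite(out,cv2.resize(c,None,fx=s,fy=s,interpolation=cv2.INTER_CUBIC))
crop(a,370,130,510,240,5.5,'pics/c1.png')
crop(a,220,170,360,310,4,'pics/c2.png')
b=cv2.imread('pics/side0.png')
crop(b,240,150,440,310,4,'pics/c3.png')
E
```

```text
(no output)
```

View pics/c1.png

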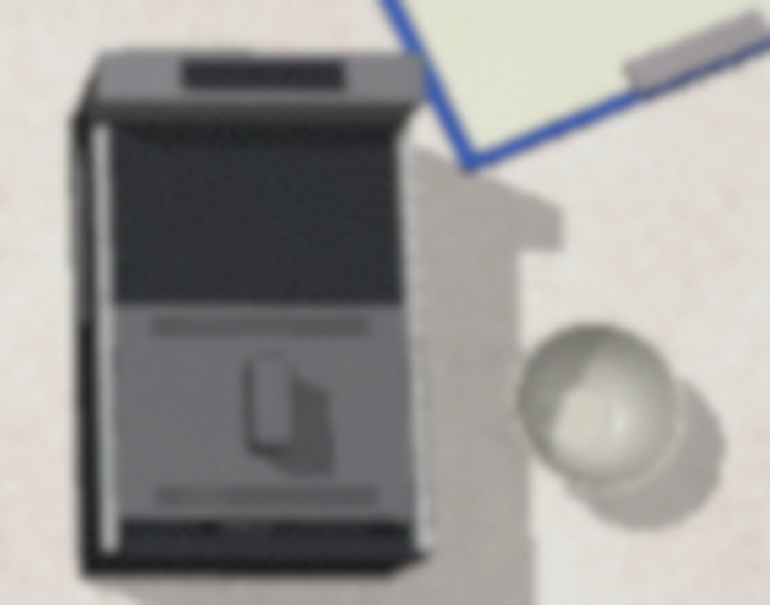

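View pics/c2.png

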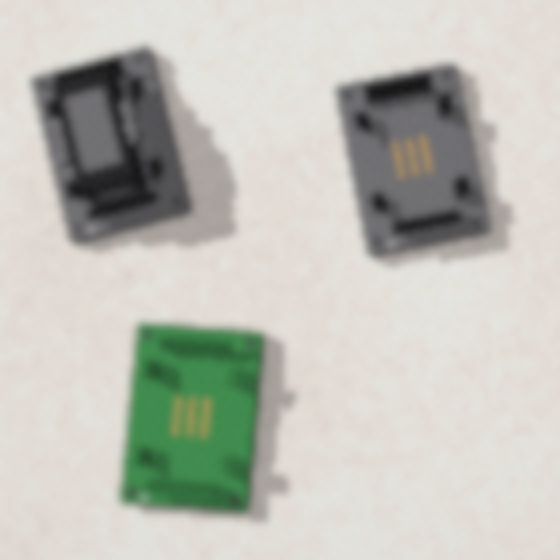

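View pics/c3.png

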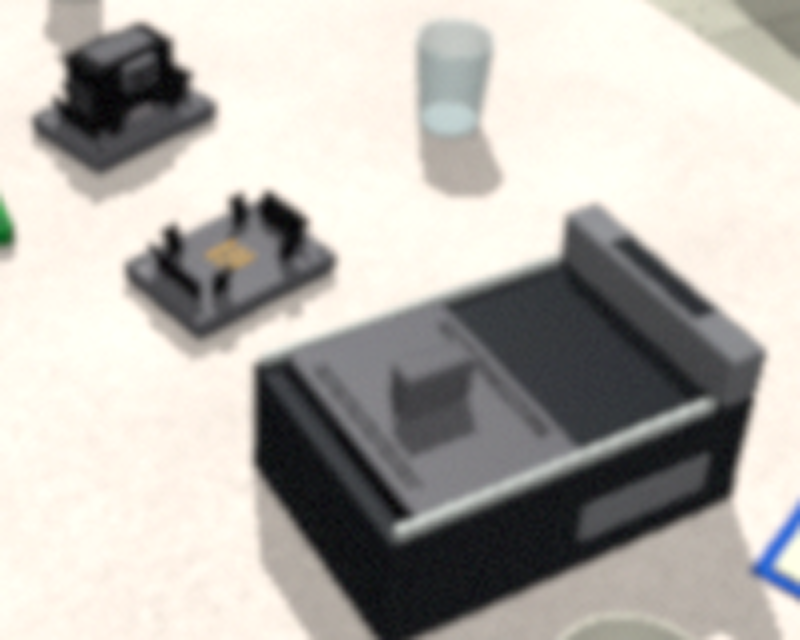

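```bash
python3 - <<'E'
from cell import bot
from h import *
import numpy as np
T=bot.camera_params("top");S=bot.camera_params("side")
c=lambda pts,s,x0,y0:[((x+.5)/s-.5+x0,(y+.5)/s-.5+y0) for x,y in pts]
def show(n,P):
    print(n);print(P.round(4))
P=plane(T,c([(101,125),(111,550),(403,130),(422,545)],5.5,370,130),.1); show('rails L top/bot R top/bot',P)
for a,b in((0,1),(2,3)):
    d=P[a]-P[b];print('yaw',np.degrees(np.arctan2(d[1],d[0])))
P=plane(T,c([(115,303),(402,303),(118,521),(412,520)],5.5,370,130),.101);show('cover far L,R near L,R',P);print(P.mean(0))
P=plane(T,c([(248,355),(290,352),(250,445),(295,445)],5.5,370,130),.135);show('ridge',P);print(P.mean(0))
P=plane(T,c([(336,85),(458,66),(492,232),(375,253)],4,220,170),.02);show('dock',P);print(P.mean(0))
print([np.linalg.norm(P[i]-P[(i+1)%4]) for i in range(4)])
for a,b in((0,3),(1,2)):
    d=P[a]-P[b];print('yaw',np.degrees(np.arctan2(d[1],d[0])))
d=P[0]-P[1];print('yaw y',np.degrees(np.arctan2(-d[0],d[1])))
# side ridge top corners scale4 off 240,150
P=plane(S,c([(395,368),(455,350),(475,362),(413,382)],4,240,150),.135);show('side ridge',P);print(P.mean(0))
P=plane(S,c([(130,270),(200,325),(335,260),(262,205)],4,240,150),.02);show('side dock',P);print(P.mean(0))
P=plane(S,c([(293,358),(412,517),(578,447),(443,303)],4,240,150),.101);show('side cover near L,R far R,L',P);print(P.mean(0))
d=P[3]-P[0];print(np.degrees(np.arctan2(d[1],d[0])));d=P[2]-P[1];print(np.degrees(np.arctan2(d[1],d[0])))
E
```

```text
rails L top/bot R top/bot
[[ 0.6713 -0.1901  0.1   ]
 [ 0.434  -0.1901  0.1   ]
 [ 0.6692 -0.3582  0.1   ]
 [ 0.4372 -0.3578  0.1   ]]
yaw 0.0035947372728662125
yaw -0.11470141534253905
cover far L,R near L,R
[[ 0.5697 -0.1953  0.101 ]
 [ 0.5703 -0.3528  0.101 ]
 [ 0.4495 -0.1941  0.101 ]
 [ 0.4506 -0.3527  0.101 ]]
[ 0.51004003 -0.27370074  0.101     ]
ridge
[[ 0.5341 -0.2606  0.135 ]
 [ 0.5358 -0.283   0.135 ]
 [ 0.4856 -0.26    0.135 ]
 [ 0.4857 -0.2838  0.135 ]]
[ 0.51031081 -0.2718331   0.135     ]
dock
[[ 0.5666  0.0705  0.02  ]
 [ 0.5824 -0.0267  0.02  ]
 [ 0.4494 -0.0534  0.02  ]
 [ 0.4324  0.0381  0.02  ]]
[0.50768853 0.00710162 0.02      ]
[np.float64(0.09845005343207575), np.float64(0.135705335705865), np.float64(0.09310103890378675), np.float64(0.1379720987107854)]
yaw 13.55572984350532
yaw 11.356745894056182
yaw y 9.25488825589439
side ridge
[[ 0.4876 -0.2673  0.135 ]
 [ 0.5293 -0.2704  0.135 ]
 [ 0.5342 -0.2855  0.135 ]
 [ 0.4907 -0.2832  0.135 ]]
[ 0.51047302 -0.27659135  0.135     ]
side dock
[[ 0.4336  0.0315  0.02  ]
 [ 0.4539 -0.0531  0.02  ]
 [ 0.5821 -0.0307  0.02  ]
 [ 0.5644  0.0611  0.02  ]]
[0.50849318 0.00222027 0.02      ]
side cover near L,R far R,L
[[ 0.4547 -0.1971  0.101 ]
 [ 0.451  -0.3504  0.101 ]
 [ 0.5708 -0.3492  0.101 ]
 [ 0.5716 -0.1947  0.101 ]]
[ 0.51203192 -0.27283641  0.101     ]
1.139771362171546
0.5488184033378055
```

The measurements agree between views and with the given sizes. Meter yaw is about 0, the cover is centred at about (0.511, -0.273), the well at x ≈ 0.504, and the dock is at about (0.508, 0.004) with yaw about 11.5°. I'll move over the grip ridge with the jaws along world y.

Call:
send_rows(
  offset=[
    [-0.75, -0.7, 0],
    [-0.65, -0.78, 0],
    [-0.55, -0.85, 0],
    [-0.45, -0.92, 0],
    [-0.37, -1, 0],
    [-0.37, -1, 0],
    [-0.37, -1, 0],
    [-0.37, -1, 0],
  ],
  spin=[-1, -1, -1, -0.9, 0, 0, 0, 0],
  fingers=1,
)

```text
time: 1.15
tcp_pos: [0.3564, 0.1496, 0.2287]
tool_rot: [[-1.0, -0.025, -0.002], [-0.025, 1.0, -0.004], [0.002, -0.004, -1.0]]
wrist_force: [0.6, -0.1, 0.1]
opening: 1.002
```

Call:
send_rows(
  offset=[
    [-0.35, -1, 0],
    [-0.35, -1, 0],
    [-0.35, -1, 0],
    [-0.35, -1, 0],
    [-0.35, -1, 0],
    [-0.35, -1, 0],
    [-0.35, -1, 0],
    [-0.35, -1, 0],
  ],
  spin=[0.2, 0, 0, 0, 0, 0, 0, 0],
)

```text
time: 2.15
tcp_pos: [0.4706, -0.1816, 0.2286]
tool_rot: [[-1.0, 0.001, -0.003], [0.001, 1.0, -0.003], [0.003, -0.003, -1.0]]
wrist_force: [0.1, 0.2, 0.5]
opening: 0.999
```

```bash
python3 - <<'E'
from cell import bot
import cv2,pickle
s=bot.sense();p=bot.camera_params("wrist");im=bot.get_image("wrist")
print(s['tcp_pos'],s['tool_rot'][:,1],s['joint_pos'])
cv2.imwrite("pics/w1.png",im);pickle.dump(p,open('w1.pkl','wb'))
E
```

```text
[ 0.47059771 -0.18160416  0.22859268] [ 9.13590524e-04  9.99994193e-01 -3.28307001e-03] [-0.3659455   0.08789425 -0.08808875  1.39610388 -0.00400783 -0.36502499]
```

View pics/w1.png

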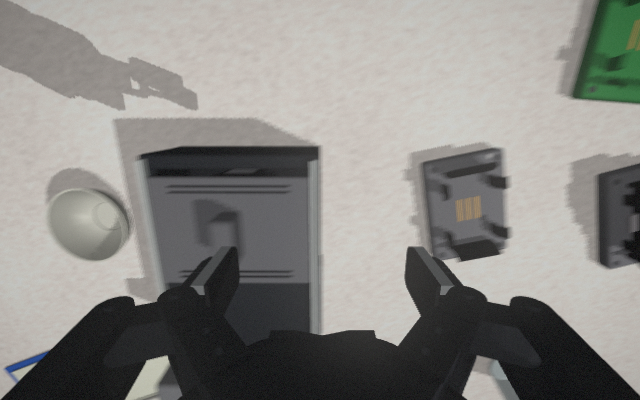

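```bash
python3 - <<'E'
import cv2,numpy as np
a=cv2.imread('pics/w1.png')
def crop(im,x0,y0,x1,y1,s,out):
    c=im[y0:y1,x0:x1]; c=np.clip(c.astype(float)*1.5,0,255).astype('uint8')
    cv2.imwrite(out,cv2.resize(c,None,fx=s,fy=s,interpolation=cv2.INTER_CUBIC))
crop(a,405,135,525,275,4,'pics/w1d.png')
crop(a,120,130,340,290,3.6,'pics/w1m.png')
E
```

```text
(no output)
```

View pics/w1d.png

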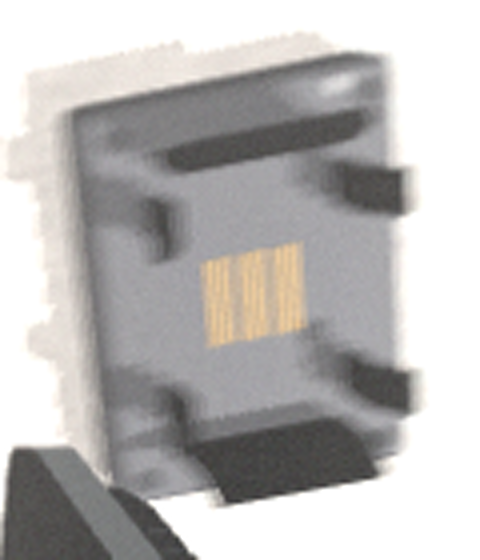

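View pics/w1m.png

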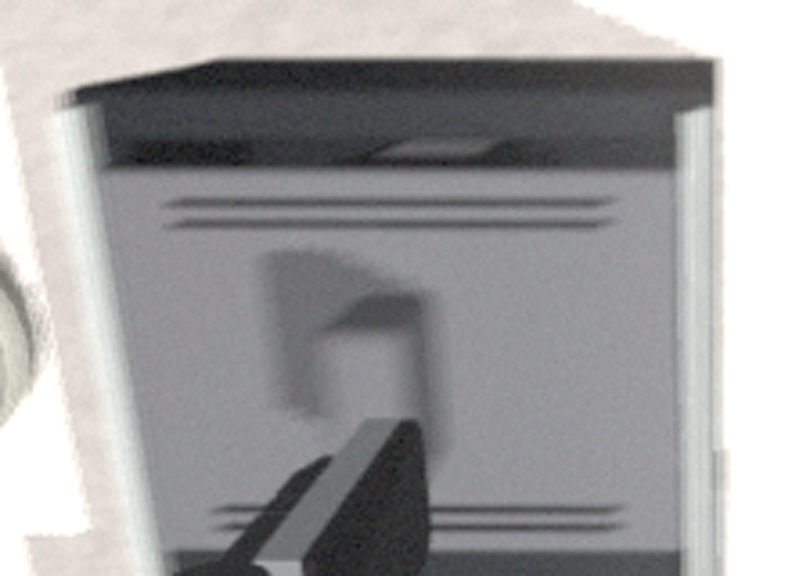

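```bash
python3 - <<'E'
from h import *
import pickle
W=pickle.load(open('w1.pkl','rb'))
c=lambda pts,s,x0,y0:[((x+.5)/s-.5+x0,(y+.5)/s-.5+y0) for x,y in pts]
def rep(n,pts,s,x0,y0,z):
    P=plane(W,c(pts,s,x0,y0),z);print(n);print(P.round(4),P.mean(0).round(4));return P
P=rep('dock',[(78,115),(385,57),(399,450),(112,500)],4,405,135,.02)
print([np.linalg.norm(P[i]-P[(i+1)%4]).round(4) for i in range(4)])
for a,b in((3,0),(2,1)):
    d=P[a]-P[b];print('yaw',np.degrees(np.arctan2(d[1],d[0])))
for a,b in((1,0),(2,3)):
    d=P[a]-P[b];print('yaw y',np.degrees(np.arctan2(-d[0],d[1])))
rep('gold',[(202,265),(298,243),(306,327),(213,348)],4,405,135,.02)
rep('cover near L,R far R',[(107,166),(677,166),(690,552)],3.6,120,130,.101)
rep('rails near',[(57,108),(104,100),(676,112),(714,108)],3.6,120,130,.1)
rep('front base',[(222,60),(716,60)],3.6,120,130,.0)
rep('front top',[(75,92),(716,104)],3.6,120,130,.095)
rep('ridge',[(347,333),(405,330)],3.6,120,130,.135)
E
```

```text
dock
[[ 0.4527 -0.0533  0.02  ]
 [ 0.4347  0.04    0.02  ]
 [ 0.5671  0.0678  0.02  ]
 [ 0.5859 -0.0283  0.02  ]] [0.5101 0.0066 0.02  ]
[np.float64(0.095), np.float64(0.1354), np.float64(0.098), np.float64(0.1355)]
yaw 10.612463505986819
yaw 11.859307417146232
yaw y 10.93998683069211
yaw y 11.034566758583045
gold
[[ 0.5015 -0.0081  0.02  ]
 [ 0.4941  0.022   0.02  ]
 [ 0.5228  0.0291  0.02  ]
 [ 0.5301 -0.0008  0.02  ]] [0.5121 0.0106 0.02  ]
cover near L,R far R
[[ 0.4528 -0.35    0.101 ]
 [ 0.4529 -0.1949  0.101 ]
 [ 0.5715 -0.1927  0.101 ]] [ 0.4924 -0.2458  0.101 ]
rails near
[[ 0.4371 -0.3615  0.1   ]
 [ 0.435  -0.3484  0.1   ]
 [ 0.4384 -0.195   0.1   ]
 [ 0.4374 -0.1848  0.1   ]] [ 0.437  -0.2724  0.1   ]
front base
[[ 0.4331 -0.3647  0.    ]
 [ 0.4334 -0.1856  0.    ]] [ 0.4332 -0.2752  0.    ]
front top
[[ 0.4335 -0.3591  0.095 ]
 [ 0.4369 -0.1843  0.095 ]] [ 0.4352 -0.2717  0.095 ]
ridge
[[ 0.4885 -0.2758  0.135 ]
 [ 0.4877 -0.2612  0.135 ]] [ 0.4881 -0.2685  0.135 ]
```

Call:
send_rows(
  offset=[
    [-0.34, -0.76, 0],
    [-0.34, -0.76, 0],
    [-0.34, -0.76, 0.2],
    [0, 0, 0.6],
    [0, 0, 0.6],
    [0, 0, 0.6],
    [0, 0, 0.6],
    [0, 0, 0.3],
  ],
  spin=[0, 0, 0, 0, 0, 0, 0, 0],
  fingers=0.3,
)

```text
time: 3.2
tcp_pos: [0.5127, -0.2814, 0.1063]
tool_rot: [[-1.0, 0.007, -0.006], [0.007, 1.0, -0.004], [0.006, -0.004, -1.0]]
wrist_force: [-0.0, -0.2, 0.9]
opening: 0.648
```

```bash
python3 - <<'E'
from cell import bot
import cv2
s=bot.sense();im=bot.get_image("wrist")
print(s['tcp_pos'],s['tool_rot'][:,1],s['wrist_force'],s['opening'])
cv2.imwrite("pics/w2.png",im)
E
```

```text
[ 0.51270626 -0.2814355   0.10631013] [ 0.00703499  0.99996696 -0.00407311] [-0.03700986 -0.23607965  0.93902191] 0.6483802656929667
```

View pics/w2.png

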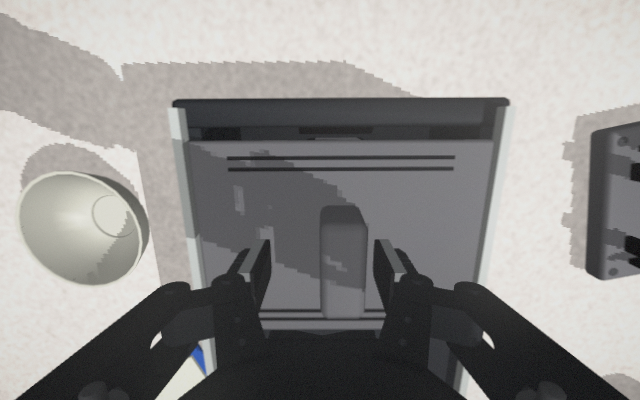

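Call:
send_rows(
  offset=[
    [0, 0.22, -0.06],
    [0, 0, 0],
    [0, 0, 0],
    [0, 0, 0],
    [0, 0, 0],
    [0, 0, 0],
    [0, 0, 0],
    [0, 0, 0],
  ],
  spin=[0.06, 0, 0, 0, 0, 0, 0, 0],
  fingers=-1,
)

```text
time: 4.25
tcp_pos: [0.5128, -0.2715, 0.109]
tool_rot: [[-1.0, 0.013, -0.006], [0.013, 1.0, -0.003], [0.006, -0.003, -1.0]]
wrist_force: [0.1, 0.5, -4.0]
opening: 0.245
```

Call:
send_rows(
  offset=[
    [-0.25, 0, 0],
    [-0.5, 0, 0],
    [-0.5, 0, 0],
    [-0.5, 0, 0],
    [-0.35, 0, 0],
    [-0.2, 0, 0],
    [-0.15, 0, 0],
    [-0.1, 0, 0],
  ],
  spin=[-0.1, 0, 0, 0, 0, 0, 0, 0],
)

```text
time: 5.25
tcp_pos: [0.6144, -0.2717, 0.1089]
tool_rot: [[-1.0, 0.007, -0.016], [0.007, 1.0, -0.002], [0.016, -0.002, -1.0]]
wrist_force: [-23.5, 1.8, 10.1]
opening: 0.246
```

Call:
send_rows(
  offset=[
    [-0.12, 0, 0],
    [-0.12, 0, 0],
    [-0.12, 0, 0],
    [-0.12, 0, 0],
    [0, 0, 0],
    [0, 0, 0],
    [0, 0, 0],
    [0, 0, 0],
  ],
  spin=[0, 0, 0, 0, 0, 0, 0, 0],
)

```text
time: 6.25
tcp_pos: [0.6138, -0.2717, 0.1089]
tool_rot: [[-0.999, 0.007, -0.051], [0.007, 1.0, -0.001], [0.051, -0.001, -0.999]]
wrist_force: [-2.9, 0.8, -1.3]
opening: 0.242
```

Call:
send_rows(
  offset=[
    [0, 0, 0],
    [0, 0, 0],
    [0, 0, 0],
    [0.06, 0, -0.6],
    [0.06, 0, -0.6],
    [0.06, 0, -0.6],
    [0.6, 0, -0.2],
    [0.6, 0, 0],
  ],
  spin=[0, 0, 0, 0, 0, 0, 0, 0],
  fingers=1,
)

```text
time: 7.25
tcp_pos: [0.5646, -0.2719, 0.195]
tool_rot: [[-0.999, 0.007, -0.046], [0.007, 1.0, -0.004], [0.046, -0.004, -0.999]]
wrist_force: [-0.5, 0.2, 0.4]
opening: 0.996
```

```bash
python3 - <<'E'
from cell import bot
import cv2,pickle
s=bot.sense();p=bot.camera_params("wrist");im=bot.get_image("wrist")
print(s['tcp_pos'],s['tool_rot'].round(3),s['joint_velocities'].round(3),s['opening'])
cv2.imwrite("pics/w3.png",im);pickle.dump(p,open('w3.pkl','wb'))
im=bot.get_image("top")
cv2.imwrite("pics/top1.png",im)
c=im[120:250,360:500];c=np.clip(c*1.6,0,255).astype('uint8') if 0 else cv2.convertScaleAbs(c,alpha=1.6)
cv2.imwrite("pics/c4.png",cv2.resize(c,None,fx=4.5,fy=4.5,interpolation=cv2.INTER_CUBIC))
E
```

```text
[ 0.56460613 -0.27187411  0.19495247] [[-0.999  0.007 -0.046]
 [ 0.007  1.    -0.004]
 [ 0.046 -0.004 -0.999]] [-0.12  -0.356 -0.485 -0.144 -0.006 -0.121] 0.9963644871063644
```

View pics/w3.png

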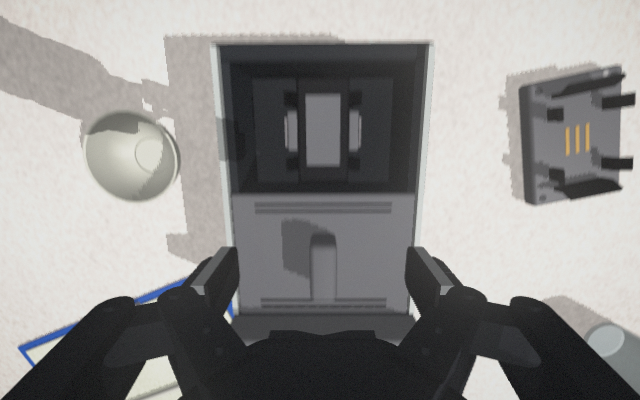

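View pics/c4.png

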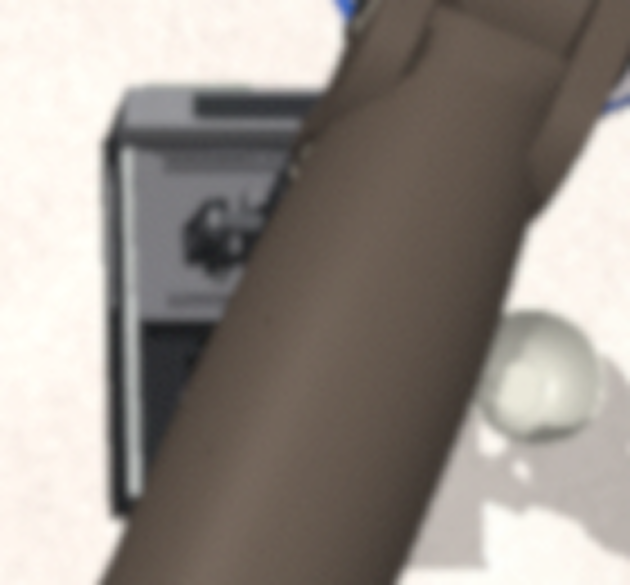

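The wrist view shows the cover moved back to the console (near edge at v≈192, grip at about (323,237)). The pack is in the open well, with its label spanning u 303–342 and buttons at u≈291 and 355. Next I'll measure these.

```bash
python3 - <<'E'
import cv2
a=cv2.imread('pics/w3.png')
def crop(x0,y0,x1,y1,s,out,al):
    cv2.imwrite(out,cv2.resize(cv2.convertScaleAbs(a[y0:y1,x0:x1],alpha=al),None,fx=s,fy=s,interpolation=cv2.INTER_CUBIC))
crop(205,30,445,210,3.3,'pics/w3m.png',2.2)
crop(500,55,640,215,3.5,'pics/w3d.png',1.4)
E
```

```text
(no output)
```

View pics/w3m.png

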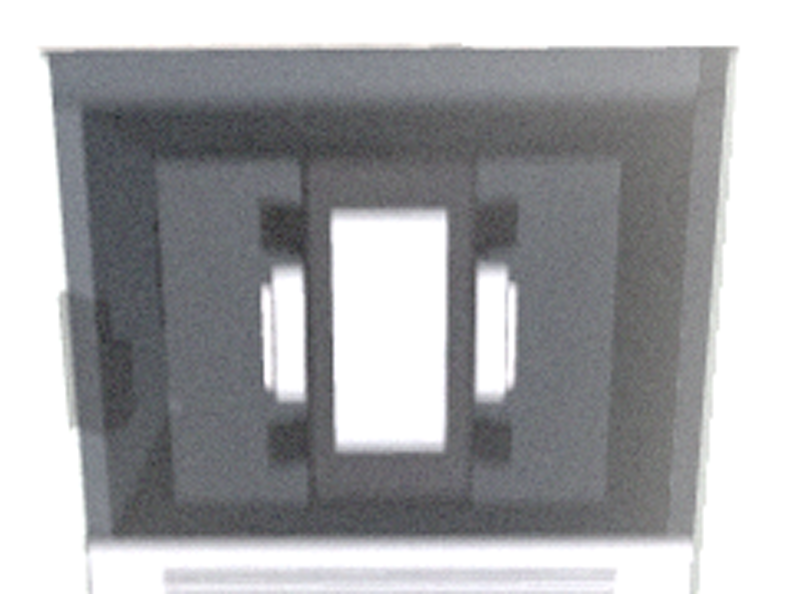

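View pics/w3d.png

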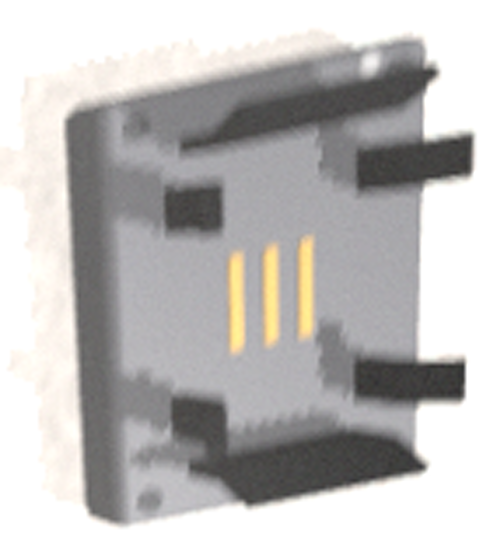

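```bash
python3 - <<'E'
from h import *
import pickle
W=pickle.load(open('w3.pkl','rb'))
c=lambda pts,s,x0,y0:[((x+.5)/s-.5+x0,(y+.5)/s-.5+y0) for x,y in pts]
def rep(n,pts,s,x0,y0,z):
    P=plane(W,c(pts,s,x0,y0),z);print(n);print(P.round(4),P.mean(0).round(4));return P
m=(3.3,205,30)
rep('pack top',[(304,158),(472,158),(472,502),(310,502)],*m,.084)
rep('label',[(331,209),(447,209),(444,451),(336,451)],*m,.084)
rep('btn L,R (z .08)',[(288,265),(292,402),(492,265),(490,402)],*m,.080)
rep('cover near edge',[(88,541),(692,541)],*m,.101)
rep('front top edge',[(50,50),(730,50)],*m,.095)
rep('ridge near top edge',[(308,236),(334,236)],1,0,0,.135)
rep('ridge far',[(312,298),(334,298)],1,0,0,.135)
rep('gold mid',[(237,303),(272,296),(307,288)],3.5,500,55,.02)
P=rep('dock corners',[(100,113),(425,43),(420,490),(122,520)],3.5,500,55,.02)
print(W['xyz'])
E
```

```text
pack top
[[ 0.4547 -0.2921  0.084 ]
 [ 0.4551 -0.2488  0.084 ]
 [ 0.5448 -0.2475  0.084 ]
 [ 0.5445 -0.2928  0.084 ]] [ 0.4998 -0.2703  0.084 ]
label
[[ 0.4672 -0.2854  0.084 ]
 [ 0.4674 -0.2551  0.084 ]
 [ 0.5305 -0.2554  0.084 ]
 [ 0.5303 -0.2853  0.084 ]] [ 0.4989 -0.2703  0.084 ]
btn L,R (z .08)
[[ 0.4808 -0.2974  0.08  ]
 [ 0.5171 -0.2974  0.08  ]
 [ 0.4812 -0.2427  0.08  ]
 [ 0.5175 -0.2426  0.08  ]] [ 0.4991 -0.27    0.08  ]
cover near edge
[[ 0.5517 -0.3503  0.101 ]
 [ 0.5527 -0.1908  0.101 ]] [ 0.5522 -0.2706  0.101 ]
front top edge
[[ 0.4318 -0.3518  0.095 ]
 [ 0.4331 -0.1879  0.095 ]] [ 0.4325 -0.2698  0.095 ]
ridge near top edge
[[ 0.5785 -0.2821  0.135 ]
 [ 0.5787 -0.262   0.135 ]] [ 0.5786 -0.2721  0.135 ]
ridge far
[[ 0.6325 -0.2798  0.135 ]
 [ 0.6326 -0.2618  0.135 ]] [ 0.6325 -0.2708  0.135 ]
gold mid
[[0.5111 0.0034 0.02  ]
 [0.5089 0.0143 0.02  ]
 [0.5065 0.0251 0.02  ]] [0.5088 0.0143 0.02  ]
dock corners
[[ 0.4539 -0.0497  0.02  ]
 [ 0.4341  0.0462  0.02  ]
 [ 0.5727  0.0772  0.02  ]
 [ 0.5824 -0.0216  0.02  ]] [0.5108 0.013  0.02  ]
[ 0.50145306 -0.27019095  0.34098558]
```

Call:
send_rows(
  offset=[
    [0.5, 0.03, 0],
    [0.5, 0, 0.2],
    [0.4, 0, 0.4],
    [0, 0, 0.5],
    [-0.02, 0, 0.5],
    [0, 0, 0.2],
    [0, 0, 0],
    [0, 0, 0],
  ],
  spin=[-0.06, 0, 0, 0, 0, 0, 0, 0],
)

```text
time: 8.35
tcp_pos: [0.5083, -0.2717, 0.1253]
tool_rot: [[-0.999, 0.001, -0.041], [0.001, 1.0, -0.006], [0.041, -0.006, -0.999]]
wrist_force: [-0.0, -0.8, 0.7]
opening: 1.003
```

```bash
python3 - <<'E'
from cell import bot
import cv2,pickle
s=bot.sense();p=bot.camera_params("wrist");im=bot.get_image("wrist")
print(s['tcp_pos'],s['tool_rot'].round(4),s['joint_velocities'].round(3),s['opening'])
cv2.imwrite("pics/w4.png",im);pickle.dump(p,open('w4.pkl','wb'))
c=cv2.convertScaleAbs(im,alpha=2)
cv2.imwrite("pics/w4b.png",c)
E
```

```text
[ 0.50830106 -0.27171695  0.12528896] [[-9.991e-01  7.000e-04 -4.140e-02]
 [ 9.000e-04  1.000e+00 -5.800e-03]
 [ 4.140e-02 -5.800e-03 -9.991e-01]] [ 0.001  0.003  0.007  0.002 -0.001 -0.   ] 1.0026880952404076
```

View pics/w4b.png

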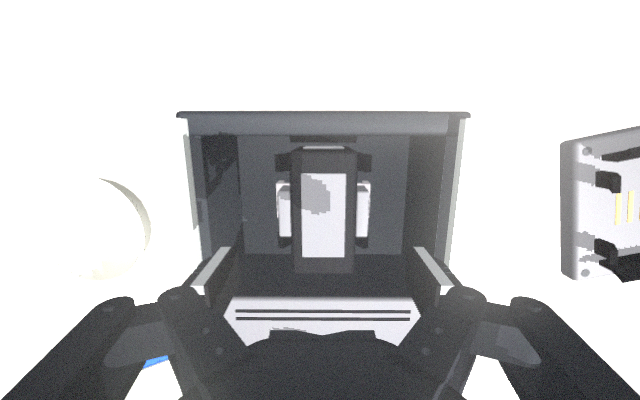

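```bash
python3 - <<'E'
from h import *
import pickle,cv2
W=pickle.load(open('w4.pkl','rb'))
def rep(n,pts,z):
    P=plane(W,pts,z);print(n);print(P.round(4),P.mean(0).round(4));return P
a=cv2.imread('pics/w4.png')
print('label/centre col gray v120-310:',[(v,int(a[v,322:326].mean())) for v in list(range(138,180,2))+list(range(250,302,2))])
print('row v=215:',[(u,int(a[212:218,u].mean())) for u in range(270,380,2)])
rep('pack top',[(291,151),(355,151),(353,273),(295,273)],.084)
rep('label',[(301,173),(345,173),(345,257),(302,257)],.084)
rep('btns',[(276.5,183),(370,183),(279,236),(368,236)],.08)
rep('cover near',[(232,297),(417,297)],.101)
E
python3 - <<'E'
import cv2
a=cv2.imread('pics/w4.png')[130:310,225:425]
cv2.imwrite('pics/w4c.png',cv2.resize(cv2.convertScaleAbs(a,alpha=3),None,fx=3.3,fy=3.3,interpolation=cv2.INTER_CUBIC))
E
```

```text
label/centre col gray v120-310: [(138, 38), (140, 38), (142, 46), (144, 53), (146, 80), (148, 72), (150, 34), (152, 43), (154, 45), (156, 49), (158, 49), (160, 46), (162, 46), (164, 47), (166, 47), (168, 47), (170, 45), (172, 47), (174, 113), (176, 120), (178, 120), (250, 121), (252, 120), (254, 120), (256, 119), (258, 45), (260, 46), (262, 43), (264, 45), (266, 45), (268, 43), (270, 44), (272, 43), (274, 36), (276, 33), (278, 34), (280, 37), (282, 36), (284, 36), (286, 35), (288, 34), (290, 35), (292, 36), (294, 35), (296, 47), (298, 78), (300, 101)]
row v=215: [(270, 44), (272, 46), (274, 47), (276, 52), (278, 94), (280, 114), (282, 118), (284, 119), (286, 120), (288, 121), (290, 75), (292, 37), (294, 44), (296, 45), (298, 44), (300, 44), (302, 113), (304, 119), (306, 119), (308, 120), (310, 119), (312, 109), (314, 109), (316, 110), (318, 105), (320, 118), (322, 114), (324, 114), (326, 119), (328, 119), (330, 121), (332, 120), (334, 120), (336, 120), (338, 120), (340, 121), (342, 120), (344, 121), (346, 49), (348, 46), (350, 47), (352, 48), (354, 43), (356, 79), (358, 116), (360, 119), (362, 121), (364, 123), (366, 125), (368, 103), (370, 50), (372, 49), (374, 49), (376, 49), (378, 49)]
pack top
[[ 0.4564 -0.2913  0.084 ]
 [ 0.4564 -0.2494  0.084 ]
 [ 0.5441 -0.2484  0.084 ]
 [ 0.5442 -0.2907  0.084 ]] [ 0.5003 -0.27    0.084 ]
label
[[ 0.4709 -0.285   0.084 ]
 [ 0.4709 -0.2557  0.084 ]
 [ 0.5315 -0.2545  0.084 ]
 [ 0.5316 -0.2854  0.084 ]] [ 0.5012 -0.2702  0.084 ]
btns
[[ 0.4784 -0.3023  0.08  ]
 [ 0.4783 -0.238   0.08  ]
 [ 0.5171 -0.302   0.08  ]
 [ 0.517  -0.2379  0.08  ]] [ 0.4977 -0.2701  0.08  ]
cover near
[[ 0.5532 -0.3322  0.101 ]
 [ 0.5529 -0.2066  0.101 ]] [ 0.5531 -0.2694  0.101 ]
```

View pics/w4c.png

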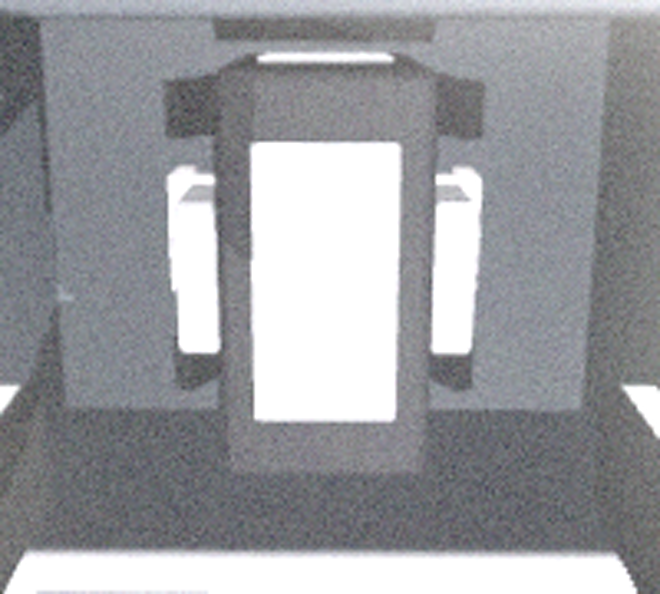

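Stationary check: the pack is at (0.500, -0.270) and the cover's near edge at x = 0.553. That is the well centre plus 53 mm, so the cover is fully open. I'll descend on the buttons and pinch.

Call:
send_rows(
  offset=[
    [0.15, 0.05, 0],
    [0, 0, 0.2],
    [0, 0, 0.4],
    [0, 0, 0.5],
    [0, 0, 0.4],
    [0, 0, 0.2],
    [0, 0, 0.05],
    [0, 0, 0],
  ],
  spin=[0, 0, 0, 0, 0, 0, 0, 0],
)

```text
time: 9.4
tcp_pos: [0.4989, -0.27, 0.0515]
tool_rot: [[-0.999, 0.001, -0.041], [0.001, 1.0, -0.006], [0.041, -0.006, -0.999]]
wrist_force: [-0.6, -0.6, 0.9]
opening: 0.999
```

Call:
send_rows(
  offset=[
    [0, 0, 0],
    [0, 0, 0],
    [0, 0, 0],
    [0, 0, 0],
    [0, 0, 0],
    [0, 0, 0],
    [0, 0, 0],
    [0, 0, 0],
  ],
  spin=[0, 0, 0, 0, 0, 0, 0, 0],
  fingers=-1,
)

```text
time: 10.4
tcp_pos: [0.5011, -0.2713, 0.0553]
tool_rot: [[-0.999, 0.001, -0.035], [0.001, 1.0, -0.009], [0.035, -0.009, -0.999]]
wrist_force: [0.1, 0.1, 0.7]
opening: 0.526
```

```bash
python3 - <<'E'
from cell import bot
import cv2,pickle
s=bot.sense();im=bot.get_image("wrist")
print(s['tcp_pos'],s['opening'],s['wrist_force'])
cv2.imwrite("pics/w5b.png",cv2.convertScaleAbs(im,alpha=2))
E
```

```text
[ 0.50105028 -0.27133559  0.0553214 ] 0.5264773726275096 [0.06720094 0.05383486 0.70167277]
```

View pics/w5b.png

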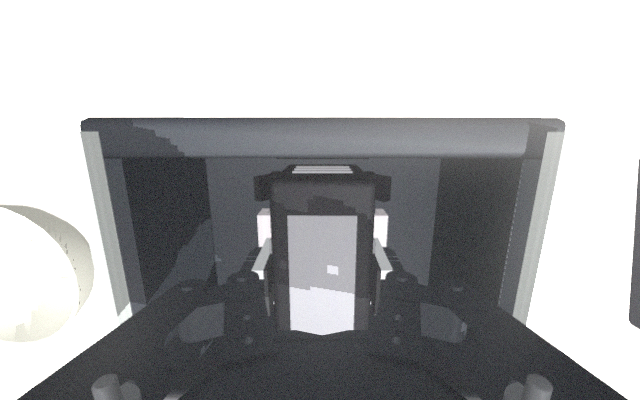

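```bash
python3 - <<'E'
from cell import bot
from h import *
W=bot.camera_params("wrist")
def rep(n,pts,z):
    P=plane(W,pts,z);print(n);print(P.round(4));return P
rep('btn top near outer L,R',[(258,211),(388,211)],.08)
rep('btn at .068',[(258,211),(388,211)],.06)
rep('pack top near',[(272,180),(374,180)],.084)
rep('label near',[(288,215),(356,215)],.084)
for z in (.06,.07,.08,.09): rep('pad outer near-top corners %.2f'%z,[(265,240),(378,240)],z)
a=cv2.imread('pics/w5b.png')[160:345,220:420]
cv2.imwrite('pics/w5c.png',cv2.resize(cv2.convertScaleAbs(a,alpha=1.3),None,fx=3.6,fy=3.2,interpolation=cv2.INTER_CUBIC))
E
```

```text
btn top near outer L,R
[[ 0.4712 -0.2988  0.08  ]
 [ 0.4711 -0.2409  0.08  ]]
btn at .068
[[ 0.477  -0.3037  0.06  ]
 [ 0.4768 -0.2362  0.06  ]]
pack top near
[[ 0.4565 -0.2912  0.084 ]
 [ 0.4564 -0.2484  0.084 ]]
label near
[[ 0.4718 -0.2849  0.084 ]
 [ 0.4717 -0.2555  0.084 ]]
pad outer near-top corners 0.06
[[ 0.4931 -0.3009  0.06  ]
 [ 0.4929 -0.2406  0.06  ]]
pad outer near-top corners 0.07
[[ 0.4891 -0.2986  0.07  ]
 [ 0.4889 -0.2426  0.07  ]]
pad outer near-top corners 0.08
[[ 0.485  -0.2964  0.08  ]
 [ 0.4849 -0.2447  0.08  ]]
pad outer near-top corners 0.09
[[ 0.481  -0.2941  0.09  ]
 [ 0.4808 -0.2467  0.09  ]]
```

View pics/w5c.png

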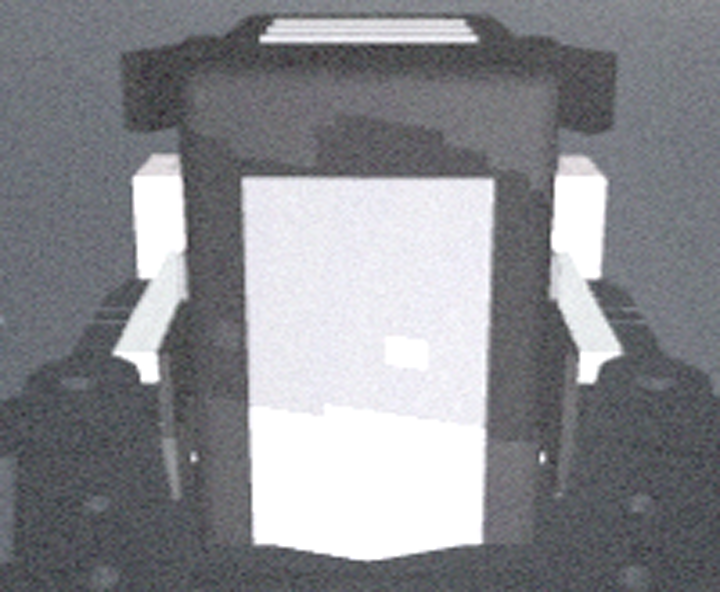

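```bash
python3 - <<'E'
from cell import bot
from h import *
import pickle
W=bot.camera_params("wrist");print(W['xyz'])
for n,p in(('w5',W),('w4',pickle.load(open('w4.pkl','rb')))):
  for h in(.032,.025):
    for z in(.056,.080):
        print(n,h,z,proj(p,[(.483+.0005,-.270-h,z),(.4835,-.270+h,z)]).round(1).tolist())
  print('tab(8.5 beyond) z .03',proj(p,[(.49,-.270-.0315,.03),(.49,-.270+.0315,.03)]).round(1).tolist())
E
```

```text
[ 0.43625025 -0.26926347  0.20061121]
w5 0.032 0.056 [[263.6, 220.6], [382.3, 220.8]]
w5 0.032 0.08 [[252.6, 236.9], [392.8, 237.2]]
w5 0.025 0.056 [[276.5, 220.6], [369.3, 220.8]]
w5 0.025 0.08 [[267.9, 236.9], [377.4, 237.2]]
tab(8.5 beyond) z .03 [[273.5, 217.6], [372.8, 217.8]]
w4 0.032 0.056 [[282.2, 184.1], [364.8, 184.2]]
w4 0.032 0.08 [[277.3, 190.3], [369.8, 190.4]]
w4 0.025 0.056 [[291.2, 184.1], [355.8, 184.1]]
w4 0.025 0.08 [[287.4, 190.3], [359.6, 190.4]]
tab(8.5 beyond) z .03 [[287.3, 186.1], [359.7, 186.2]]
```

Opening 0.526 is near what pressed buttons should give, but the picture is ambiguous about it. I'll test with a gentle lift and watch the force.

Call:
send_rows(
  offset=[
    [0, 0, -0.1],
    [0, 0, -0.1],
    [0, 0, -0.1],
    [0, 0, 0],
    [0, 0, 0],
    [0, 0, 0],
    [0, 0, 0],
    [0, 0, 0],
  ],
  spin=[0, 0, 0, 0, 0, 0, 0, 0],
)

```text
time: 11.45
tcp_pos: [0.5003, -0.2705, 0.0665]
tool_rot: [[-0.999, 0.001, -0.038], [0.001, 1.0, -0.008], [0.038, -0.008, -0.999]]
wrist_force: [-0.7, -0.5, -3.1]
opening: 0.528
```

```bash
python3 - <<'E'
from cell import bot
import cv2,pickle
s=bot.sense();im=bot.get_image("wrist")
print(s['tcp_pos'],s['opening'],s['wrist_force'],s['moment'])
cv2.imwrite("pics/w6b.png",cv2.convertScaleAbs(im,alpha=2))
a=cv2.convertScaleAbs(im,alpha=2.5)[160:345,220:420]
cv2.imwrite('pics/w6c.png',cv2.resize(a,None,fx=3.6,fy=3.2,interpolation=cv2.INTER_CUBIC))
E
```

```text
[ 0.50034818 -0.27054507  0.06645863] 0.5276950419660078 [-0.71205399 -0.46399105 -3.11590894] [-0.06568735 -0.04362521 -0.00873973]
```

View pics/w6c.png

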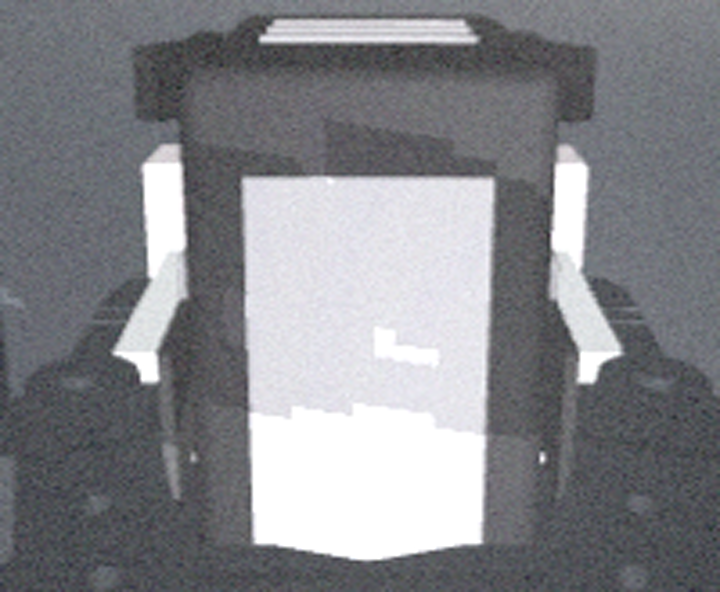

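The upward load is 3.1 N, which is the pack's weight. The pack rose with the gripper, so the catches are free (the bright bars in view are the catch bars). Now I'll lift it clear.

Call:
send_rows(
  offset=[
    [0, 0, -0.3],
    [0, 0, -0.5],
    [0, 0, -0.6],
    [0, 0, -0.6],
    [0, 0, -0.6],
    [0, 0.2, -0.5],
    [0, 0.5, -0.2],
    [0, 0.7, 0],
  ],
  spin=[0, 0, 0, 0, 0, 0, 0, 0],
)

```text
time: 12.5
tcp_pos: [0.5059, -0.2126, 0.2073]
tool_rot: [[-0.999, 0.004, -0.034], [0.004, 1.0, -0.009], [0.034, -0.009, -0.999]]
wrist_force: [0.9, 0.7, -3.4]
opening: 0.523
```

Call:
send_rows(
  offset=[
    [0, 0.8, 0],
    [0, 0.8, 0],
    [0, 0.6, 0],
    [0, 0.3, 0],
    [0, 0.1, 0],
    [0, 0, 0],
    [0, 0, 0],
    [0, 0, 0],
  ],
  spin=[-0.4, -0.5, -0.4, -0.3, 0, 0, 0, 0],
)

```text
time: 13.5
tcp_pos: [0.4974, -0.1018, 0.2067]
tool_rot: [[-0.98, -0.195, -0.035], [-0.194, 0.981, -0.008], [0.036, -0.001, -0.999]]
wrist_force: [0.2, 0.2, -4.1]
opening: 0.534
```

```bash
python3 - <<'E'
from cell import bot
import cv2,pickle
s=bot.sense();p=bot.camera_params("wrist");im=bot.get_image("wrist")
print(s['tcp_pos'],s['tool_rot'].round(4),s['opening'],s['wrist_force'],s['joint_velocities'].round(3))
cv2.imwrite("pics/w7.png",im);pickle.dump(p,open('w7.pkl','wb'))
E
```

```text
[ 0.49742648 -0.10180017  0.20665854] [[-0.9802 -0.1946 -0.0352]
 [-0.1944  0.9809 -0.0084]
 [ 0.0361 -0.0014 -0.9993]] 0.533560284390559 [ 0.20344989  0.17076231 -4.08527391] [-0.007  0.002  0.003 -0.    -0.003  0.003]
```

View pics/w7.png

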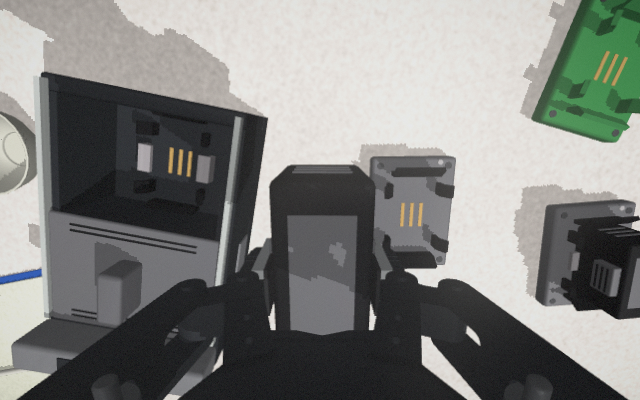

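The well is empty and the pack is held level. The empty dock appears at u 371–455, v 157–268, nearly aligned with the tool.

```bash
python3 - <<'E'
import cv2
a=cv2.imread('pics/w7.png')[145:285,355:475]
cv2.imwrite('pics/w7d.png',cv2.resize(cv2.convertScaleAbs(a,alpha=2),None,fx=4,fy=4,interpolation=cv2.INTER_CUBIC))
E
```

```text
(no output)
```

View pics/w7d.png

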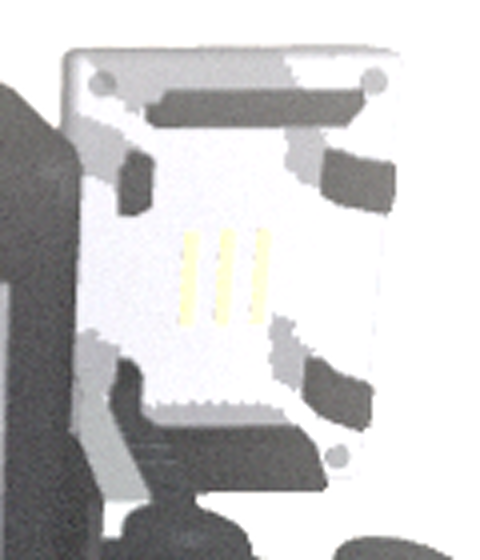

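```bash
python3 - <<'E'
from h import *
import pickle
W=pickle.load(open('w7.pkl','rb'))
c=lambda pts,s,x0,y0:[((x+.5)/s-.5+x0,(y+.5)/s-.5+y0) for x,y in pts]
P=plane(W,c([(104,82),(375,80),(338,456),(66,50),(403,50),(356,479),(188,278),(226,277),(262,276)],4,355,145),.02)
print(P.round(4))
print('screw diag mid',((P[0]+P[2])/2).round(4),'corner diag mid',((P[3]+P[5])/2).round(4),'gold',P[6:].mean(0))
d=P[2]-P[1];print('yaw R side screws',np.degrees(np.arctan2(d[1],d[0])),np.linalg.norm(d))
d=P[1]-P[0];print('yaw top screws',np.degrees(np.arctan2(-d[0],d[1])),np.linalg.norm(d))
d=P[5]-P[4];print('yaw R edge',np.degrees(np.arctan2(d[1],d[0])),np.linalg.norm(d))
d=P[4]-P[3];print('yaw top edge',np.degrees(np.arctan2(-d[0],d[1])),np.linalg.norm(d))
d=P[8]-P[6];print('yaw gold',np.degrees(np.arctan2(-d[0],d[1])))
# guides tops z .046: far-side inner faces
Q=plane(W,c([(323,150),(395,160),(304,358),(372,378),(152,152),(120,360)],4,355,145),.046);print(Q.round(4))
# pack rel: pack top in w7 
print('top cam',)
# pack top near edge corners at z = tcp+.0487
zt=.2067-.0353+.064
print(zt,plane(W,[(271,184),(374,184),(288,215),(356,215)],zt).round(4))
E
```

```text
[[ 0.4593 -0.0381  0.02  ]
 [ 0.4431  0.0401  0.02  ]
 [ 0.5609  0.0648  0.02  ]
 [ 0.4523 -0.0513  0.02  ]
 [ 0.433   0.0456  0.02  ]
 [ 0.5675  0.0729  0.02  ]
 [ 0.5127  0.0019  0.02  ]
 [ 0.5101  0.0133  0.02  ]
 [ 0.5076  0.0241  0.02  ]]
screw diag mid [0.5101 0.0133 0.02  ] corner diag mid [0.5099 0.0108 0.02  ] gold [0.51014257 0.01311207 0.02      ]
yaw R side screws 11.825575758387474 0.12040610779382388
yaw top screws 11.699791406732507 0.07993054776032135
yaw R edge 11.487422958742263 0.1372571822018899
yaw top edge 11.283974018507253 0.09879957344345863
yaw gold 12.84795843616848
[[ 0.4637  0.0198  0.046 ]
 [ 0.4625  0.0402  0.046 ]
 [ 0.5233  0.0321  0.046 ]
 [ 0.5254  0.0533  0.046 ]
 [ 0.4734 -0.0264  0.046 ]
 [ 0.5343 -0.0199  0.046 ]]
top cam
0.2354 [[ 0.4596 -0.1304  0.2354]
 [ 0.4511 -0.0879  0.2354]
 [ 0.4716 -0.1211  0.2354]
 [ 0.4659 -0.0923  0.2354]]
```

Call:
send_rows(
  offset=[
    [-0.1, 0.3, 0],
    [-0.22, 0.7, 0],
    [-0.26, 0.8, 0],
    [-0.2, 0.6, 0],
    [-0.1, 0.3, 0],
    [0, 0.05, 0],
    [0, 0, 0],
    [0, 0, 0],
  ],
  spin=[-0.07, 0, 0, 0, 0, 0, 0, 0],
)

```text
time: 14.55
tcp_pos: [0.5103, 0.0168, 0.2048]
tool_rot: [[-0.979, -0.201, -0.036], [-0.201, 0.98, -0.008], [0.037, -0.001, -0.999]]
wrist_force: [-0.2, 0.0, -3.1]
opening: 0.525
```

Call:
send_rows(
  offset=[
    [-0.06, -0.1, 0.2],
    [0, 0, 0.5],
    [0, 0, 0.6],
    [0, 0, 0.5],
    [0, 0, 0.35],
    [0, 0, 0.15],
    [0, 0, 0],
    [0, 0, 0],
  ],
  spin=[0, 0, 0, 0, 0, 0, 0, 0],
)

```text
time: 15.55
tcp_pos: [0.5113, 0.0083, 0.1088]
tool_rot: [[-0.98, -0.196, -0.034], [-0.195, 0.981, -0.009], [0.035, -0.002, -0.999]]
wrist_force: [0.3, 0.6, -3.3]
opening: 0.529
```

```bash
python3 - <<'E'
from cell import bot
import cv2,pickle
s=bot.sense();p=bot.camera_params("wrist");im=bot.get_image("wrist")
print(s['tcp_pos'],s['tool_rot'].round(4),s['opening'],s['wrist_force'],s['joint_velocities'].round(3))
cv2.imwrite("pics/w8.png",cv2.convertScaleAbs(im,alpha=1.5));pickle.dump(p,open('w8.pkl','wb'))
im=bot.get_image("side")
a=im[170:250,250:350]
cv2.imwrite("pics/s8.png",cv2.resize(cv2.convertScaleAbs(a,alpha=2),None,fx=6,fy=6,interpolation=cv2.INTER_CUBIC))
E
```

```text
[0.51130689 0.00828505 0.1088117 ] [[-0.9801 -0.1956 -0.0342]
 [-0.1954  0.9807 -0.009 ]
 [ 0.0353 -0.0022 -0.9994]] 0.5292102348577582 [ 0.34863522  0.5530196  -3.27555501] [-0.001 -0.001  0.003 -0.002 -0.001 -0.   ]
```

View pics/w8.png

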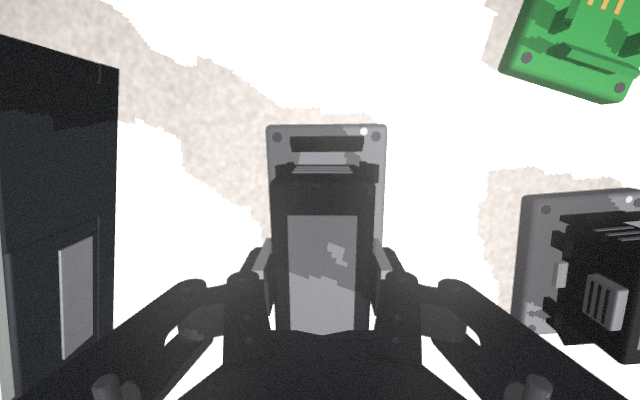

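View pics/s8.png

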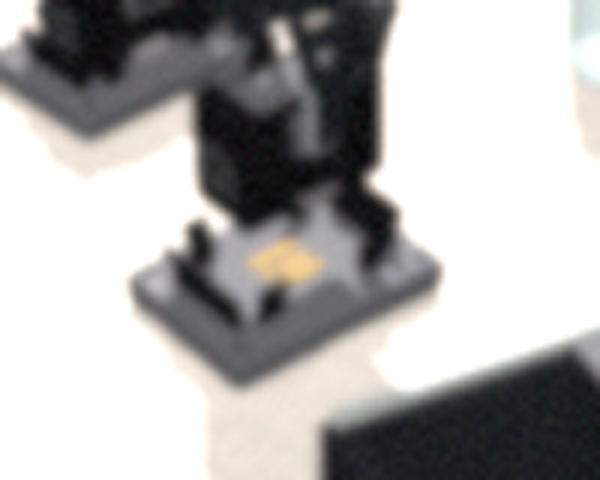

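```bash
python3 - <<'E'
from h import *
import pickle
W=pickle.load(open('w8.pkl','rb'))
a=cv2.imread('pics/w8.png')[110:215,250:400]
cv2.imwrite('pics/w8d.png',cv2.resize(a,None,fx=5,fy=5,interpolation=cv2.INTER_CUBIC))
P=plane(W,[(277,137),(376,137),(267,126),(386,126)],.02);print(P.round(4))
y=np.radians(11.6);u=np.array([np.cos(y),np.sin(y),0])
print('centre via screws',(P[:2].mean(0)+.06*u).round(4),'via corners',(P[2:].mean(0)+.07*u).round(4))
d=P[1]-P[0];print(np.degrees(np.arctan2(-d[0],d[1])),np.linalg.norm(d))
E
```

```text
[[ 0.4601 -0.0385  0.02  ]
 [ 0.4443  0.0403  0.02  ]
 [ 0.4531 -0.0478  0.02  ]
 [ 0.4343  0.0461  0.02  ]]
centre via screws [0.511 0.013 0.02 ] via corners [0.5123 0.0132 0.02  ]
11.296099491582442 0.08035176253701898
```

View pics/w8d.png

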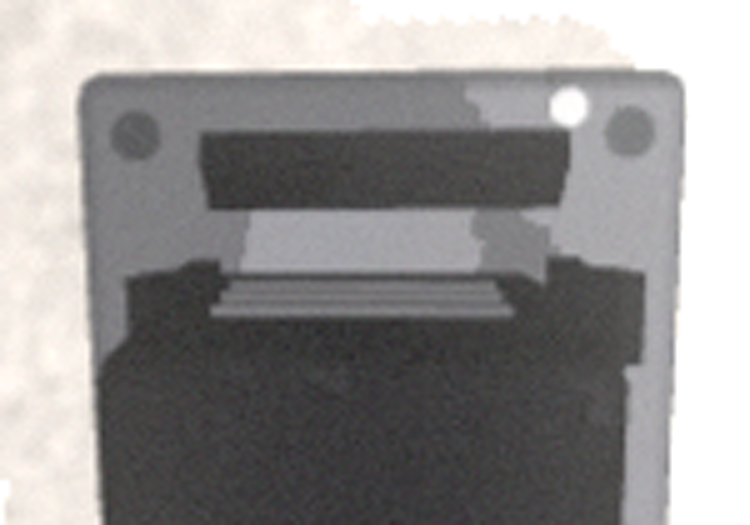

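Call:
send_rows(
  offset=[
    [-0.05, 0.1, 0],
    [0, 0, 0],
    [0, 0, 0.15],
    [0, 0, 0.15],
    [0, 0, 0.1],
    [0, 0, 0],
    [0, 0, 0],
    [0, 0, 0],
  ],
  spin=[-0.03, 0, 0, 0, 0, 0, 0, 0],
)

```text
time: 16.65
tcp_pos: [0.5124, 0.013, 0.0922]
tool_rot: [[-0.979, -0.2, -0.033], [-0.2, 0.98, -0.009], [0.034, -0.002, -0.999]]
wrist_force: [-0.1, 0.4, -3.4]
opening: 0.526
```

Call:
send_rows(
  offset=[
    [0, 0, 0.15],
    [0, 0, 0.2],
    [0, 0, 0.2],
    [0, 0, 0.13],
    [0, 0, 0.08],
    [0, 0, 0.05],
    [0, 0, 0],
    [0, 0, 0],
  ],
  spin=[0, 0, 0, 0, 0, 0, 0, 0],
)

```text
time: 17.65
tcp_pos: [0.5112, 0.0127, 0.0575]
tool_rot: [[-0.979, -0.2, -0.033], [-0.2, 0.98, -0.009], [0.034, -0.002, -0.999]]
wrist_force: [-0.5, 1.5, -2.6]
opening: 0.532
```

```bash
python3 - <<'E'
from cell import bot
import cv2
s=bot.sense()
print(s['tcp_pos'],s['opening'],s['wrist_force'],s['moment'])
im=bot.get_image("side")
a=im[170:250,250:350]
cv2.imwrite("pics/s9.png",cv2.resize(cv2.convertScaleAbs(a,alpha=2),None,fx=6,fy=6,interpolation=cv2.INTER_CUBIC))
E
```

```text
[0.51123129 0.01265868 0.05751158] 0.5322475995909824 [-0.49689365  1.47389425 -2.55438695] [ 0.02421643 -0.09976036  0.01554742]
```

View pics/s9.png

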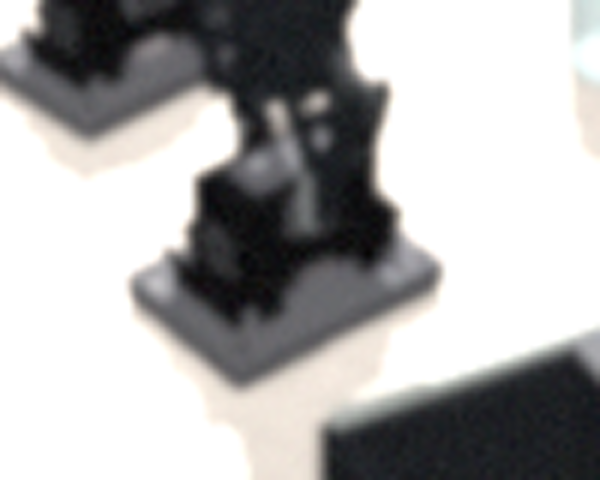

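The pack is inside the guides with the TCP about 2 mm above home. I'll lower gently until the floor carries it.

Call:
send_rows(
  offset=[
    [0, 0, 0.04],
    [0, 0, 0.04],
    [0, 0, 0.04],
    [0, 0, 0.03],
    [0, 0, 0],
    [0, 0, 0],
    [0, 0, 0],
    [0, 0, 0],
  ],
  spin=[0, 0, 0, 0, 0, 0, 0, 0],
)

```text
time: 18.7
tcp_pos: [0.5118, 0.0127, 0.0553]
tool_rot: [[-0.979, -0.2, -0.029], [-0.2, 0.98, -0.009], [0.031, -0.003, -1.0]]
wrist_force: [-0.7, -0.3, -0.5]
opening: 0.529
```

Call:
send_rows(
  offset=[
    [0, 0, 0],
    [0, 0, 0],
    [0, 0, 0],
    [0, 0, 0],
    [0, 0, 0],
    [0, 0, -0.1],
    [0, 0, -0.4],
    [0, 0, -0.6],
  ],
  spin=[0, 0, 0, 0, 0, 0, 0, 0],
  fingers=1,
)

```text
time: 19.7
tcp_pos: [0.5128, 0.0131, 0.1006]
tool_rot: [[-0.979, -0.2, -0.031], [-0.2, 0.98, -0.009], [0.032, -0.003, -0.999]]
wrist_force: [-0.9, -0.1, 0.6]
opening: 0.998
```

Call:
send_rows(
  offset=[
    [0, 0, -0.7],
    [0, 0, -0.6],
    [0, 0, -0.6],
    [0.1, -0.3, -0.4],
    [0.2, -0.7, 0],
    [0.2, -0.9, 0],
    [0.1, -0.9, 0],
    [0.1, -0.9, 0],
  ],
  spin=[0, 0, 0, 0, 0.3, 0.4, 0.4, 0.4],
)

```text
time: 20.7
tcp_pos: [0.5112, -0.1387, 0.2108]
tool_rot: [[-1.0, -0.021, -0.016], [-0.021, 1.0, -0.01], [0.016, -0.009, -1.0]]
wrist_force: [0.5, 0.5, 0.5]
opening: 1.0
```

```bash
python3 - <<'E'
from cell import bot
import cv2,pickle
s=bot.sense();p=bot.camera_params("wrist");im=bot.get_image("wrist")
print(s['tcp_pos'],s['tool_rot'].round(4),s['opening'],s['wrist_force'],s['joint_velocities'].round(3))
cv2.imwrite("pics/w10.png",cv2.convertScaleAbs(im,alpha=1.5));pickle.dump(p,open('w10.pkl','wb'))
im=bot.get_image("side")
a=im[140:270,220:390]
cv2.imwrite("pics/s10.png",cv2.resize(cv2.convertScaleAbs(a,alpha=2),None,fx=4.5,fy=4.5,interpolation=cv2.INTER_CUBIC))
E
```

```text
[ 0.51120793 -0.13872544  0.21075622] [[-0.9997 -0.0212 -0.0155]
 [-0.0211  0.9997 -0.0097]
 [ 0.0157 -0.0094 -0.9998]] 0.9997822681721492 [0.53961198 0.48515651 0.45396321] [-0.554  0.089  0.137  0.029 -0.008 -0.157]
```

View pics/w10.png

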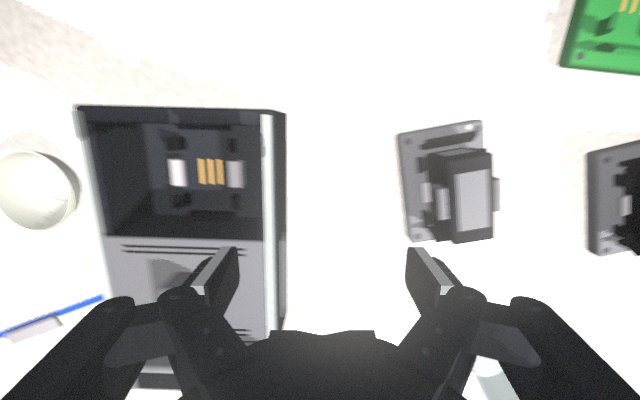

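View pics/s10.png

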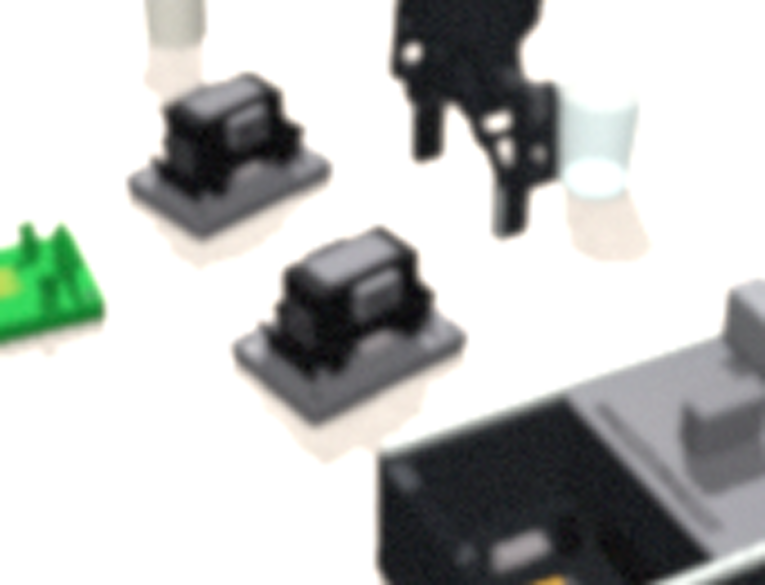

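The picture shows the pack standing upright in the dock at the same height as the spare. Next I'll go back to the cover grip.

Call:
send_rows(
  offset=[
    [-0.4, -0.8, 0],
    [-0.6, -0.7, 0],
    [-0.6, -0.6, 0],
    [-0.5, -0.4, 0],
    [-0.3, -0.2, 0],
    [-0.1, 0, 0],
    [0, 0, 0],
    [0, 0, 0],
  ],
  spin=[0.1, 0.07, 0, 0, 0, 0, 0, 0],
  fingers=0.3,
)

```text
time: 21.8
tcp_pos: [0.6149, -0.2466, 0.2173]
tool_rot: [[-1.0, -0.002, -0.01], [-0.002, 1.0, -0.01], [0.01, -0.01, -1.0]]
wrist_force: [0.4, -0.9, 0.3]
opening: 0.647
```

```bash
python3 - <<'E'
from cell import bot
import cv2,pickle
s=bot.sense();p=bot.camera_params("wrist");im=bot.get_image("wrist")
print(s['tcp_pos'],s['tool_rot'].round(4),s['opening'],s['joint_velocities'].round(3))
cv2.imwrite("pics/w11.png",cv2.convertScaleAbs(im,alpha=2));pickle.dump(p,open('w11.pkl','wb'))
E
```

```text
[ 0.6149332  -0.24656099  0.2172852 ] [[-0.9999 -0.0021 -0.0101]
 [-0.002   0.9999 -0.0099]
 [ 0.0102 -0.0098 -0.9999]] 0.6474888930525811 [ 0.005 -0.004 -0.001  0.003  0.002 -0.   ]
```

View pics/w11.png

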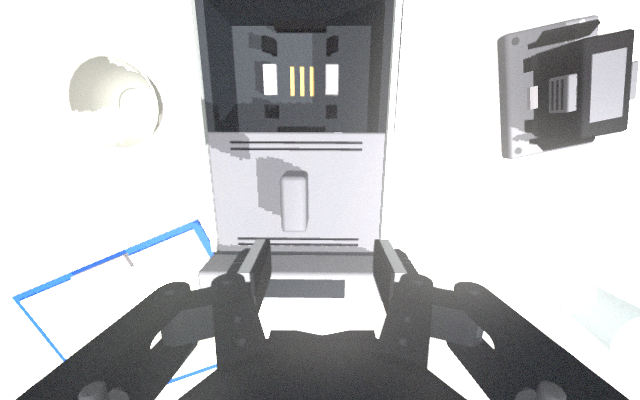

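```bash
python3 - <<'E'
from h import *
import pickle
W=pickle.load(open('w11.pkl','rb'))
P=plane(W,[(282,176),(308,176),(308,230),(283,230)],.135);print(P.round(4),P.mean(0))
P=plane(W,[(207,133),(384,133),(220,249),(381,249)],.101);print('cover',P.round(4),P.mean(0))
P=plane(W,[(581,40),(633,30),(583,136),(630,128)],.084);print('pack top',P.round(4),P.mean(0))
E
```

```text
[[ 0.5883 -0.279   0.135 ]
 [ 0.5883 -0.2578  0.135 ]
 [ 0.6352 -0.2583  0.135 ]
 [ 0.6353 -0.2798  0.135 ]] [ 0.61176221 -0.26875051  0.135     ]
cover [[ 0.5555 -0.3506  0.101 ]
 [ 0.5552 -0.1912  0.101 ]
 [ 0.6696 -0.3496  0.101 ]
 [ 0.6685 -0.1873  0.101 ]] [ 0.61218721 -0.26968865  0.101     ]
pack top [[ 0.475  -0.0188  0.084 ]
 [ 0.4668  0.0251  0.084 ]
 [ 0.5576  0.0031  0.084 ]
 [ 0.5499  0.0463  0.084 ]] [0.51233823 0.01393639 0.084     ]
```

Call:
send_rows(
  offset=[
    [0, -0.3, 0.1],
    [0, -0.23, 0.4],
    [0, 0, 0.6],
    [0, 0, 0.6],
    [0, 0, 0.5],
    [0, 0, 0.3],
    [0, 0, 0.1],
    [0, 0, 0],
  ],
  spin=[0, 0, 0, 0, 0, 0, 0, 0],
)

```text
time: 22.85
tcp_pos: [0.611, -0.2731, 0.1056]
tool_rot: [[-1.0, 0.001, -0.013], [0.001, 1.0, -0.009], [0.013, -0.009, -1.0]]
wrist_force: [-0.3, -0.2, 0.7]
opening: 0.648
```

Call:
send_rows(
  offset=[
    [0, 0.05, -0.08],
    [0, 0, 0],
    [0, 0, 0],
    [0, 0, 0],
    [0, 0, 0],
    [0, 0, 0],
    [0, 0, 0],
    [0, 0, 0],
  ],
  spin=[0, 0, 0, 0, 0, 0, 0, 0],
  fingers=-1,
)

```text
time: 23.85
tcp_pos: [0.6118, -0.2718, 0.1109]
tool_rot: [[-1.0, 0.001, -0.01], [0.001, 1.0, -0.011], [0.01, -0.011, -1.0]]
wrist_force: [-0.3, -2.1, -0.3]
opening: 0.245
```

Call:
send_rows(
  offset=[
    [0.25, 0, 0],
    [0.5, 0, 0],
    [0.5, 0, 0],
    [0.5, 0, 0],
    [0.4, 0, 0],
    [0.25, 0, 0],
    [0.15, 0, 0],
    [0.1, 0, 0],
  ],
  spin=[0, 0, 0, 0, 0, 0, 0, 0],
)

```text
time: 24.85
tcp_pos: [0.5024, -0.2715, 0.1108]
tool_rot: [[-1.0, 0.001, -0.006], [0.001, 1.0, -0.011], [0.006, -0.011, -1.0]]
wrist_force: [1.5, -2.0, -2.6]
opening: 0.244
```

Call:
send_rows(
  offset=[
    [0.1, 0, 0],
    [0.1, 0, 0],
    [0.1, 0, 0],
    [0.05, 0, 0],
    [0, 0, 0],
    [0, 0, 0],
    [0, 0, 0],
    [0, 0, 0],
  ],
  spin=[0, 0, 0, 0, 0, 0, 0, 0],
)

```text
time: 25.85
tcp_pos: [0.5001, -0.2715, 0.1109]
tool_rot: [[-1.0, -0.002, 0.014], [-0.003, 1.0, -0.01], [-0.014, -0.01, -1.0]]
wrist_force: [3.5, -0.7, -2.4]
opening: 0.241
```

Call:
send_rows(
  offset=[
    [0, 0, 0],
    [0, 0, 0],
    [0, 0, 0],
    [0, 0, 0],
    [0, 0, -0.2],
    [0, 0, -0.5],
    [0, 0, -0.7],
    [0, 0, -0.7],
  ],
  spin=[0, 0, 0, 0, 0, 0, 0, 0],
  fingers=1,
)

```text
time: 26.85
tcp_pos: [0.4975, -0.2698, 0.1975]
tool_rot: [[-1.0, -0.003, 0.012], [-0.004, 1.0, -0.008], [-0.012, -0.008, -1.0]]
wrist_force: [0.4, -0.4, 0.5]
opening: 0.998
```

Call:
send_rows(
  offset=[
    [0, 0.2, -0.6],
    [0, 0.6, -0.4],
    [0, 0.8, 0],
    [0, 0.8, 0],
    [0, 0.6, 0],
    [0, 0.3, 0],
    [0, 0, 0],
    [0, 0, 0],
  ],
  spin=[0, 0, 0, 0, 0, 0, 0, 0],
)

```text
time: 27.85
tcp_pos: [0.4982, -0.1356, 0.2452]
tool_rot: [[-1.0, -0.002, 0.021], [-0.002, 1.0, -0.013], [-0.021, -0.013, -1.0]]
wrist_force: [0.7, 0.0, -0.5]
opening: 0.996
```

```bash
python3 - <<'E'
from cell import bot
import cv2,pickle
s=bot.sense();p=bot.camera_params("wrist");im=bot.get_image("wrist")
print(s['tcp_pos'],s['tool_rot'].round(4),s['opening'],s['wrist_force'],s['joint_velocities'].round(3))
cv2.imwrite("pics/w12.png",cv2.convertScaleAbs(im,alpha=1.8));pickle.dump(p,open('w12.pkl','wb'))
im=bot.get_image("side")
cv2.imwrite("pics/s12.png",cv2.resize(cv2.convertScaleAbs(im[120:350,220:460],alpha=1.7),None,fx=3.3,fy=2.6,interpolation=cv2.INTER_CUBIC))
im=bot.get_image("top")
cv2.imwrite("pics/t12.png",cv2.convertScaleAbs(im,alpha=1.5))
E
```

```text
[ 0.49821521 -0.13558322  0.24515311] [[-0.9998 -0.0017  0.0214]
 [-0.002   0.9999 -0.0128]
 [-0.0214 -0.0128 -0.9997]] 0.9964040875986157 [ 0.74431443  0.03918949 -0.50845837] [-0.     0.     0.002  0.002  0.    -0.001]
```

View pics/w12.png

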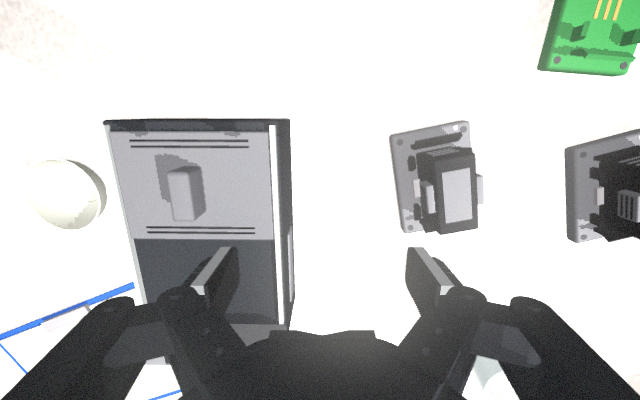

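View pics/s12.png

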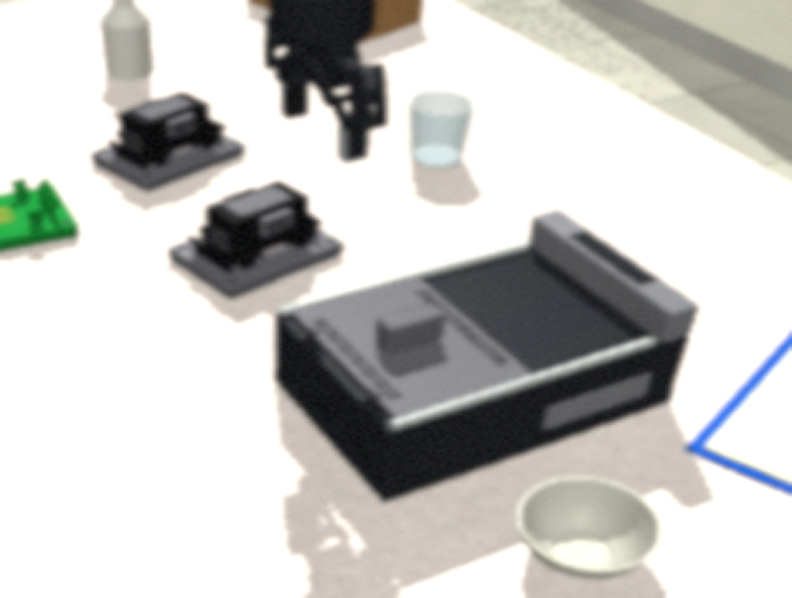

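View pics/t12.png

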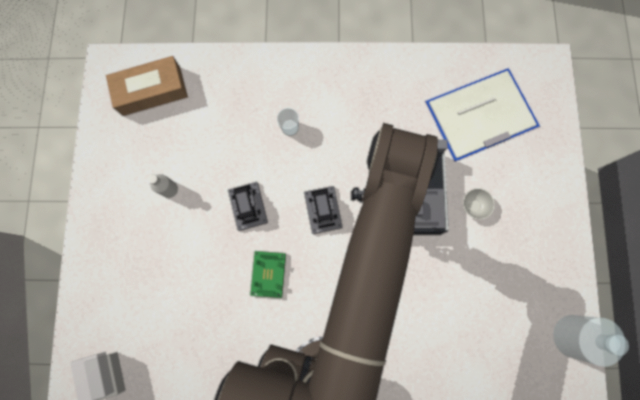

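The pack is in the dock and the cover looks shut. A numeric check of cover travel and pack height follows.

```bash
python3 - <<'E'
from h import *
import pickle
from cell import bot
W=pickle.load(open('w12.pkl','rb'));S=bot.camera_params("side")
P=plane(W,[(136,239),(273,239)],.101);print('cover far edge',P.round(4))
P=plane(W,[(110,133),(268,133)],.101);print('cover near edge',P.round(4))
P=plane(W,[(107,122),(275,122)],.095);print('front',P.round(4))
P=plane(W,[(169,170),(195,168),(204,213),(177,218)],.135);print('ridge base-ish',P.round(4),P.mean(0))
a=cv2.imread('pics/w12.png')
cv2.imwrite('pics/w12c.png',cv2.resize(a[110:250,95:300],None,fx=3.8,fy=3.8,interpolation=cv2.INTER_CUBIC))
cv2.imwrite('pics/w12d.png',cv2.resize(a[110:250,380:500],None,fx=4,fy=4,interpolation=cv2.INTER_CUBIC))
E
```

```text
cover far edge [[ 0.5604 -0.3451  0.101 ]
 [ 0.559  -0.1907  0.101 ]]
cover near edge [[ 0.4443 -0.3489  0.101 ]
 [ 0.4442 -0.19    0.101 ]]
front [[ 0.4339 -0.3541  0.095 ]
 [ 0.4338 -0.1836  0.095 ]]
ridge base-ish [[ 0.475  -0.2757  0.135 ]
 [ 0.4731 -0.2515  0.135 ]
 [ 0.5165 -0.2486  0.135 ]
 [ 0.5218 -0.2755  0.135 ]] [ 0.49659098 -0.26285121  0.135     ]
```

View pics/w12c.png

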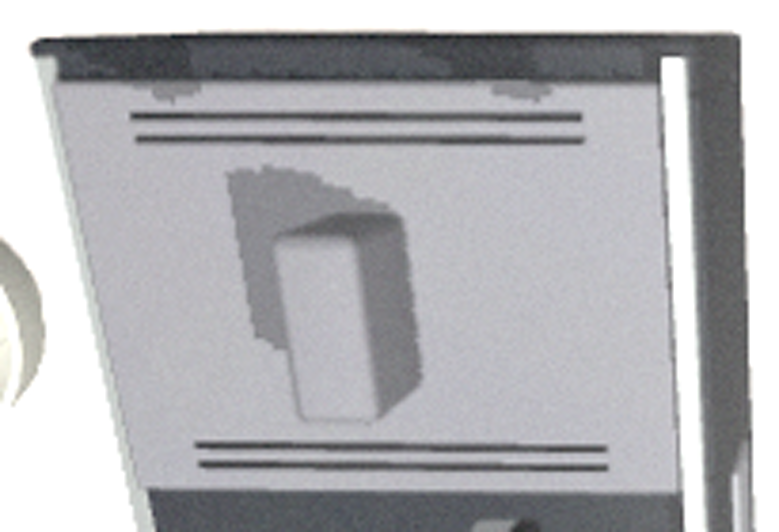

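View pics/w12d.png

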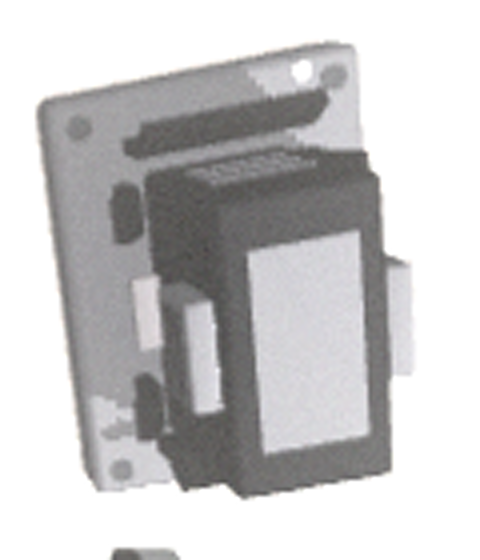

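```bash
python3 - <<'E'
from h import *
import pickle
from cell import bot
W=pickle.load(open('w12.pkl','rb'))
uv=[((x+.5)/4-.5+380,(y+.5)/4-.5+110) for x,y in [(247,247),(359,231),(369,438),(264,455)]]
P=plane(W,uv,.084);print(P.round(4),P.mean(0).round(4),[np.linalg.norm(P[i]-P[(i+1)%4]).round(4) for i in range(4)])
for z in(.074,.094):
    Q=plane(W,uv,z);print(z,[np.linalg.norm(Q[i]-Q[(i+1)%4]).round(4) for i in range(4)],Q.mean(0).round(4))
s=bot.sense();print(s['time'],s['wrist_force'])
bot.finish_job()
E
```

```text
[[ 0.4854 -0.007   0.084 ]
 [ 0.4808  0.0227  0.084 ]
 [ 0.5405  0.0349  0.084 ]
 [ 0.5459  0.0056  0.084 ]] [0.5132 0.0141 0.084 ] [np.float64(0.03), np.float64(0.0609), np.float64(0.0298), np.float64(0.0619)]
0.074 [np.float64(0.031), np.float64(0.063), np.float64(0.0307), np.float64(0.0639)] [0.5161 0.0189 0.074 ]
0.094 [np.float64(0.029), np.float64(0.0589), np.float64(0.0288), np.float64(0.0598)] [0.5103 0.0092 0.094 ]
28.0 [0.20527988 0.15354509 0.09135674]
the job is handed in; nothing more can be done
```

The battery pack is on charge in the empty dock and the meter's cover is shut again. I handed the job in at about 28 s, with the gripper open and clear of everything. `finish_job` reports no verdict, so the checks below are my own.

1. **Cover opened:** I pulled it to its stop. A picture taken with the arm still put its near edge 53 mm past the well centre, which is the fully open position (112 mm).
2. **Pack moved:** I pinched both buttons and lifted. The wrist force showed only the pack's weight (about 3 N), so the catches had let go. I lowered it into the dock until the floor carried it, then released. The tool was then at the same height as when it gripped the pack in the well.
3. **Pack seated:** the label on the pack's top measures its true size if that top is at 84 mm, the seated height. It sits within about 3 mm of the dock centre. The side view shows it upright like the spare.
4. **Cover shut:** I slid it back to its stop. The final picture puts it within about 1–2 mm of shut.
5. **Other items:** the spare pack, beaker, dish and bottle look unmoved in the last pictures. I did not measure them.

Three things disagreed or went off plan:
- **Well position:** my first estimate of the well's x was 4 mm out. I corrected it before gripping the pack.
- **Tilt:** pushing against the open stop tilted the tool about 3°. This did no harm.
- **Pinch check:** the opening and picture during the pinch did not clearly show the buttons pressed, so I relied on the gentle test lift instead.

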